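# Load and close the chip blow-off box

### The job

Get the freshly deburred covers ready for blowing clean: swing the blow-off box's clamp lever fully open, raise the lid until its folding stay locks and let go, and set every cover on the rack, one to a bay, flat on its flange with the boss up. Then ease the stay's red knee knob back past centre (the lid lifts slightly as it passes) so the stay folds, see the lid fully down and swing the clamp lever fully shut over it. Leave the oil can, the paste tin and the hand deburrer where they are.

Things in the scene. Friction and masses are not known exactly. Their poses are not given: they have to be found in the camera images.
- clamp (a joint): clamp lever on the front of the box, right of the lid handle: 0 shut (upright, its cross pin over the lid's keeper tab, so the lid cannot rise), 1.2 fully open, at its stop (tipped forward, towards the robot). It stays where it is left; about 2 N at its grip moves it. With the lid fully down it swings freely to 0, where it meets its other stop
- clamp_grip (a point): middle of the red grip bar of the U-shaped clamp lever: bar 15 mm thick, along the box's y, 44 mm clear between the lever's two flat side plates (74 mm over its ends), 76 mm from the pivot. In front of and behind it is free
- clamp_pivot (a point): pivot of the clamp lever, axis along the box's y, 60 mm above the bench
- lid (a joint): lid of the box, hinged along its rear edge (away from the robot): 0 down, grows as it is raised; 1.46 is as far as the stay lets it go, 1.42 where it rests on the locked stay. 0.9 kg; a damper in the hinge makes it sink slowly and softly (3 to 8 s) when nothing holds it
- lid_handle (a point): middle of the lid's black bar handle: round bar 12 mm thick, 90 mm between its two posts, along the box's y, 40 mm ahead of the lid's front edge, 214 mm from the hinge line. The lid is a blue frame 174 x 300 x 8 mm with a clear window
- lid_hinge (a point): point of the hinge line level with the handle's middle, 100 mm above the bench; with the lid down the handle lies 214 mm ahead of it (box -x) and 4 mm higher
- knee (a joint): knee of the steel folding stay on the box's left side: 0 folded (lid down), 2.62 straight, 2.98 at its stop past centre (lid locked up). A spring drives it to the stop once the lid is raised till the stay is straight and is then eased or let go. To fold: push the knob back, about 2 N; the lid rises 0.04 rad, then sinks. Pushed to 1.6 or less it folds on by itself; let go sooner it may spring back
- stay_knob (a point): middle of the red knob on the knee: cylinder 18 mm thick, 34 mm long along the box's y, standing out to the left of the box; its inner end is 27 mm beyond the lid's edge. It moves on a circle of 91 mm about stay_foot: locked it is 38 mm behind (box +x) and 83 mm above stay_foot; folding takes it backwards and down, to 91 mm behind and 4 mm above it with the lid down
- stay_foot (a point): point of the lower arm's pivot line on the box's side, level with the knob's middle (the arm itself lies 39 mm nearer the box); 58 mm above the bench
- bay0 (a point): middle of the rack's surface in the left-hand bay, 36 mm above the bench; axes of the box: x away from its front, y to its left, z up. Box of grey sheet steel, 170 x 300 mm outside, rim 100 mm above the bench. Three bays side by side, each 126 (x) by 95 mm (y), parted by 8.5 mm high fences; behind them an air plenum 36 mm deep, its top 96 mm above the bench
- bay1 (a point): the same of the middle bay
- bay2 (a point): the same of the right-hand bay
- cover_a_mid (a point): small die-cast aluminium cover, half-way up (14 mm above its underside), in the centre; flange 65 (x) x 91 (y) x 7 mm, on it a boss about 40 (x) x 56 (y) mm up to 25 mm, which is a good place to grip. z is up when it stands right. About 0.2 kg. Lies on the bench to the left of the box, or is absent
- cover_b_mid (a point): the same, flange 64 x 73 x 7 mm, height 33 mm, boss about 40 x 45 mm; point 16.5 mm above its underside
- cover_c_mid (a point): the same, flange 64 x 82 x 7 mm, height 38 mm, boss about 40 x 50 mm; point 19 mm above its underside
- oil_can_mid (a point): oil can, 72 mm wide, with a thin spout up to 186 mm, behind the box; leave it alone
- paste_tin_mid (a point): tin of paste, 67 mm across and 37 mm high, at the front right; leave it alone
- deburrer_mid (a point): hand deburring tool with blue handle, at the back right; leave it alone
- guard_edge (a point): lower left-hand edge of a solid clear guard sheet that stands upright on a rail between the robot's cart and the bench: from here it runs 185 mm to the right (-y) and 1.25 m up, 6 mm thick. Reach the bench to the left of it, through the open passage that ends at a post 0.73 m to the left; the rail's top is 47 mm above the bench

How it is judged:
By the outcome, as a careful person would: the job done as asked, in the order asked, and still so for the second after the job is handed in, with the robot touching nothing.
Of cover_a, cover_b, cover_c only 2 to 3 are there at a start; the rules pass over those that are not, and their reading is None.
At some moment in a run one of cover_a, cover_b, cover_c may be knocked a few centimetres aside while the robot is not near it.
Once in a run the grip may slacken for a moment while it holds something.
It also fails if it takes over 210 s, if anything falls off the work surface, if the arm or the gripper's body presses on something with over 40 N, if the wrist force passes 120 N, or if a joint passes its speed limit or range.

### The arm

A 6-joint arm with a two-finger parallel gripper is mounted at the origin on a cart in front of the work surface, level with it; the furniture and walls round the work are solid. World frame = base frame: x ahead of the robot, y to its left, z up, the work surface at z = 0. Lengths are in m, angles in rad, forces in N, time in s.
With the tool pointing down it reaches from about 0.35 to 0.975 m from the base axis. Payload 7.1 kg.
Tool frame: the origin (TCP) lies midway between the tips of the shut fingers; the grasp point (between the pads) lies 19 mm behind it; x points along the fingers, y is the direction in which the jaws open and shut, and the axes are right-handed (so a half turn about x gives the same grasp; the last joint's range is limited). The gripper opens to 88 mm and grips with 3 to 60 N. Pads are 20 mm wide; open, the fingers measure 115 mm over their backs; the gripper's body (75 mm by 178 mm) begins 61 mm behind the grasp point.
Start: joints at [1.12, 0.423, 1.63, -0, 1.089, -0.019], TCP at [0.262, 0.568, 0.223] pointing down, gripper open.
Joint ranges: [-3, 3], [-0.9, 2.11], [0.09, 2.58], [-1.31, 4.45], [0.11, 2.69], [-2.54, 2.54]. Speed limits (rad/s): [2.39, 2.39, 3.01, 3.14, 3.14, 3.14].

### API

Orientations are given as a unit quaternion [w, x, y, z].
In Python, from cell import arm gives the robot as it stands.
- The arm moves only by the tool send_rows, never from a script. Its argument "series" is a list that holds one entry, the list of rows, each a list of 6 numbers: the shift along the tool's x, y, z in units of 30 mm (1.0 is 30 mm), then the turn, a rotation vector about the tool's x, y, z in degrees. In form: [[[x, y, z, ax, ay, az], ...]]. A call has 1 to 20 rows; each row shifts and turns the commanded pose from where the row before left it, along the tool's axes as they then stand; what a row does not reach is not made up. A row lasts 1/10 s, in which the tool goes at most 50 mm and 8.59 degrees, less where a joint would pass 70% of its speed; a pose out of reach is approached as far as the arm can. A call is refused whole if a number of a shift passes 1 or a number of a turn 8.59, either way. A call with a gripper value outside its range is refused whole. "grip" is the opening in per cent of the stroke, from 0 (shut) to 100 (fully open), set as the call begins (left out, the last holds). The fingers move at their own pace and stop on an object; "squeeze" is the grip in N (left out, the last holds). Time passes only in rows, so rows that do not move let the fingers close. It gives the time, the measured TCP pose, the force and the opening at its end, in the units of the state.
- arm.observe(): the state, without advancing time (a new reading comes with each control period).
- arm.camera(name): name is "side" or "top"; returns the picture (420x560x3 uint8, red, green, blue); there is no depth.
- arm.get_calibration(name): a dict with "vertical_fov" (degrees; the focal length in pixels is half the picture's height over the tangent of half this angle, whatever the lens; pixels are square), "cx", "cy" (the principal point, pixels), "position" and "orientation" of the camera in the world. Camera axes: x right, y down, z forward; pixel columns grow to the right and rows downward; lengths in m; the calibration is good to about 2 mm. A picture is of the moment at which its call begins. get_calibration takes no time and is no camera call.
- arm.close_job(): hands the job in, once; it reports no verdict.
The state is a dict: "time_s": time; "joints": joint angles; "dq": joint speeds; "joint_efforts": joint torques, N m; "tcp_pos": TCP position; "ee_rot": TCP orientation; "contact_force": force on the tool from outside, world axes, zero at the start; "torque": the same for the moment, N m; "grip_width": finger opening in m.
Only numpy, scipy, OpenCV 4.12 (cv2) and the standard library are available. Lean on these libraries where they do the work, as an engineer would, in place of code of your own. Each camera call takes 0.05 s, during which the arm holds its last target. There are 200 camera calls.

## Working session

There is one attempt and no reset: what is moved stays moved. The work goes in short steps, Python scripts to look and compute and a tool call to move; the robot and the scene stay as the last step left them, time stands still between calls to the robot, and variables do not carry over. Pictures are saved under pics/ and viewed, about 12 in all and at most 16, crops included, and the job is handed in when it is done.

Besides the shell and the picture viewer there is one more tool, called by a JSON object that holds its "op" and its "data", one argument or row to a line. send_rows: Moves the arm, as the interface text tells. Its arguments: {"type":"object","properties":{"series":{"type":"array"},"grip":{"type":"number"},"squeeze":{"type":"number"}},"required":["series"]}

```bash
ls; mkdir -p pics; python3 - <<'E'
from cell import arm
import cv2
print(arm.observe())
for n in("side","top"):
    print(n,arm.get_calibration(n)); cv2.imwrite(f"pics/{n}0.png",cv2.resize(arm.camera(n)[:,:,::-1],(800,600),interpolation=cv2.INTER_CUBIC))
E
```

```text
pics
{'time_s': 0.0, 'joints': array([ 1.12000046e+00,  4.23815727e-01,  1.63069057e+00, -1.92395763e-06,
        1.08859879e+00, -1.90074558e-02]), 'dq': array([-0.00014619, -0.00019472, -0.00095497, -0.00117712, -0.00064413,
        0.00051215]), 'joint_efforts': array([ 1.49282765e-03, -5.44633913e+01, -2.73663318e+01,  6.43277471e-02,
        2.28084368e-02, -1.05056843e-04]), 'tcp_pos': array([0.26129834, 0.56714359, 0.22191715]), 'ee_rot': array([ 0.69056746,  0.15095656,  0.6908152 , -0.15199692]), 'contact_force': array([-0.39595015, -0.53633728, -0.18641185]), 'torque': array([-0.00153317, -0.04253551, -0.0183285 ]), 'grip_width': 0.08776070060884045}
side {'vertical_fov': 50.984520025791454, 'cx': 282.50227044168577, 'cy': 212.87507750757754, 'position': array([ 0.26763027, -0.86597456,  0.90320628]), 'orientation': array([-0.40894808,  0.89802149, -0.15150196,  0.05801754])}
top {'vertical_fov': 44.56636988386899, 'cx': 280.3756389788624, 'cy': 215.01667719751165, 'position': array([0.31155504, 0.0286665 , 1.30762046]), 'orientation': array([ 0.07266538, -0.69926744,  0.70729554, -0.07401214])}
```

View pics/side0.png

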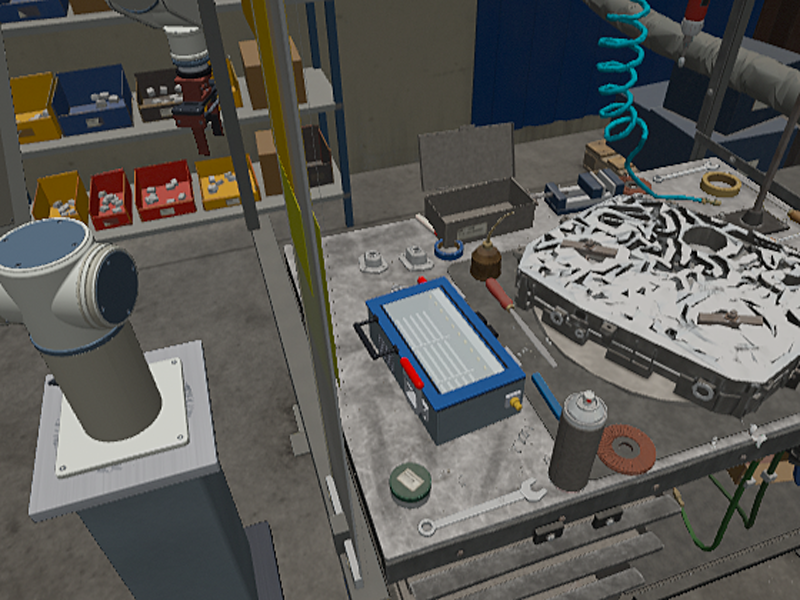

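View pics/top0.png

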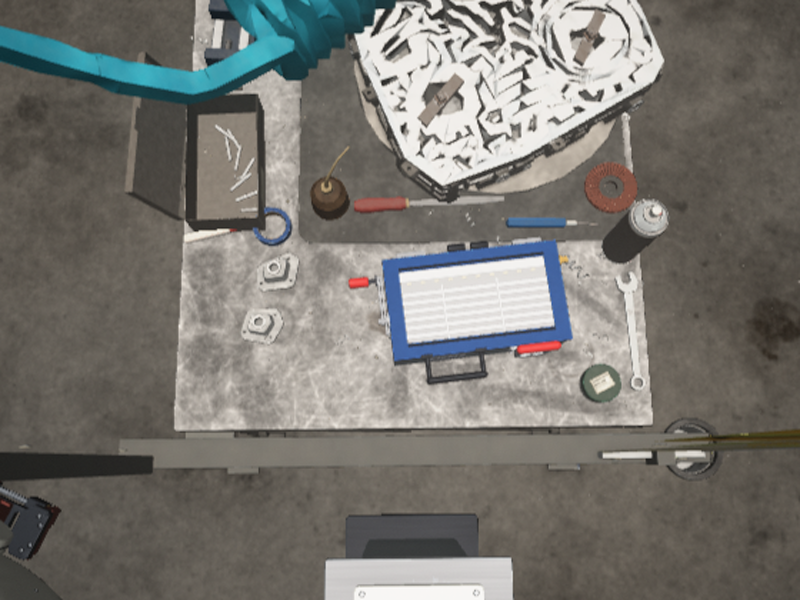

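```bash
cat > h.py <<'E'
import numpy as np, cv2
from cell import arm
from scipy.spatial.transform import Rotation as R
def rot(q): return R.from_quat(np.r_[q[1:],q[0]])
def cal(n):
    c=arm.get_calibration(n); return 210/np.tan(np.radians(c['vertical_fov'])/2),c['cx'],c['cy'],np.array(c['position']),rot(c['orientation'])
def back(n,u,v,z):
    f,cx,cy,p,r=cal(n); d=r.apply([(u-cx)/f,(v-cy)/f,1]); return p+d*(z-p[2])/d[2]
def proj(n,P):
    f,cx,cy,p,r=cal(n); q=r.inv().apply(np.array(P)-p); return q[0]/q[2]*f+cx,q[1]/q[2]*f+cy
def crop(n,u0,v0,w,h,s,name,img=None):
    im=arm.camera(n) if img is None else img
    cv2.imwrite('pics/'+name,cv2.resize(im[v0:v0+h,u0:u0+w,::-1],None,fx=s,fy=s,interpolation=cv2.INTER_CUBIC)); return im
E
python3 - <<'E'
from h import *
np.set_printoptions(precision=4,suppress=True)
k=.7
for nm,u,v,z in [("BL",383,262,.108),("BR",555,241,.108),("FR",570,340,.108),("FL",394,361,.108),("handle",458,378,.104),("grip",538,349,.136),("knob",358,282,.062),("c1",262,324,.025),("c2",277,271,.025),("oil",329,199,.05),("tin",601,383,.037),("guard",600,455,.047),("guardr",700,455,.047),("deb",535,222,.02),("benchFL",176,430,0),("post",153,463,.047)]:
    print(nm,back("top",u*k,v*k,z))
print(proj('side',(.35,-.2,.05)),proj('side',(.35,-.2,.8)))
a=arm.camera('top');b=arm.camera('side')
x=cv2.resize(a[160:250,150:230],None,fx=5,fy=5,interpolation=cv2.INTER_CUBIC)
y=cv2.resize(b[160:205,240:320],None,fx=5,fy=5,interpolation=cv2.INTER_CUBIC)
t=cv2.resize(a[155:275,235:410],None,fx=4,fy=4,interpolation=cv2.INTER_CUBIC)[:450]
cv2.imwrite('pics/c1.png',cv2.resize(np.vstack([x,y])[:,:,::-1],None,fx=.85,fy=.85))
cv2.imwrite('pics/c2.png',cv2.resize(a[160:275,235:410,::-1],None,fx=4.5,fy=4.5,interpolation=cv2.INTER_CUBIC))
E
```

```text
BL [0.6431 0.0538 0.108 ]
BR [ 0.6769 -0.2402  0.108 ]
FR [ 0.5056 -0.2556  0.108 ]
FL [0.4739 0.0367 0.108 ]
handle [ 0.445  -0.0684  0.104 ]
grip [ 0.487  -0.1964  0.136 ]
knob [0.6201 0.0987 0.062 ]
c1 [0.5541 0.2718 0.025 ]
c2 [0.6514 0.2474 0.025 ]
oil [0.7785 0.152  0.05  ]
tin [ 0.441  -0.3218  0.037 ]
guard [ 0.3185 -0.3091  0.047 ]
guardr [ 0.3165 -0.478   0.047 ]
deb [ 0.7406 -0.225   0.02  ]
benchFL [0.3705 0.4229 0.    ]
post [0.3139 0.4446 0.047 ]
(np.float64(233.41018752539645), np.float64(300.48267174571373)) (np.float64(178.88049872512823), np.float64(-63.09107663251069))
```

View pics/c1.png

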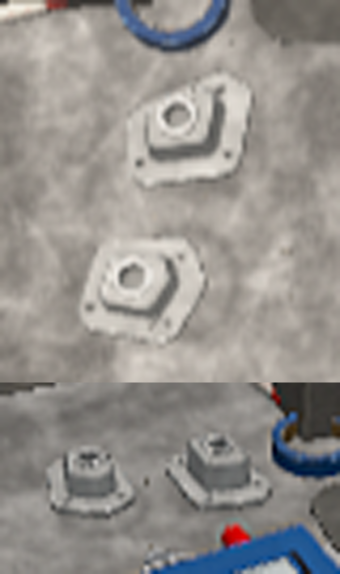

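View pics/c2.png

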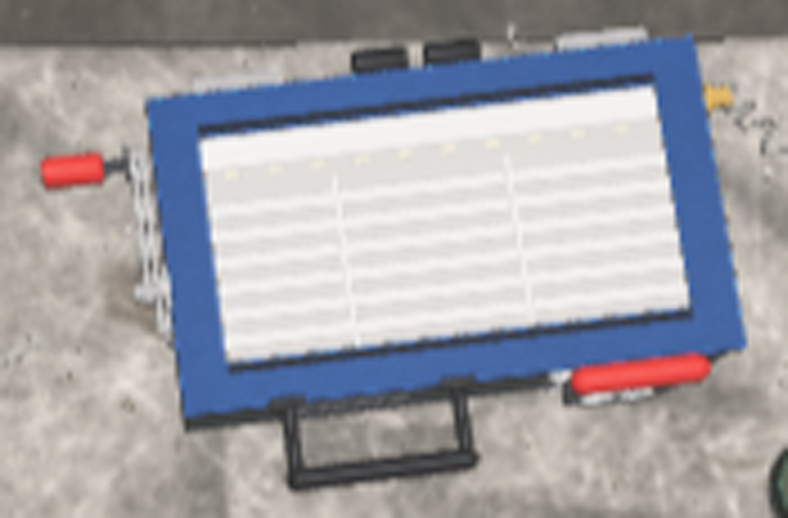

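```bash
cat >> h.py <<'E'
def topick(pts,s,u0,v0): return [(p[0]/s+u0,p[1]/s+v0) for p in pts]
E
python3 - <<'E'
from h import *
from scipy.optimize import least_squares
np.set_printoptions(precision=4,suppress=True)
print(rot(arm.observe()['ee_rot']).as_matrix())
# box frame: origin hinge-line centre on ground
loc={'BL':(0,.15,.108),'BR':(0,-.15,.108),'FR':(-.174,-.15,.108),'FL':(-.174,.15,.108)}
px=dict(zip(['BL','BR','FR','FL'],topick([(148,100),(692,38),(745,345),(185,414)],4.5,235,160)))
def W(p,l): 
    c,s=np.cos(p[2]),np.sin(p[2]); return np.array([p[0]+c*l[0]-s*l[1],p[1]+s*l[0]+c*l[1],l[2]])
f=lambda p: np.concatenate([np.subtract(proj('top',W(p,loc[k])),px[k]) for k in loc])
r=least_squares(f,[.65,-.1,.1]);p=r.x;print(p,np.degrees(p[2]),r.fun)
def L(w): 
    c,s=np.cos(p[2]),np.sin(p[2]); d=np.array(w)[:2]-p[:2]; return np.array([c*d[0]+s*d[1],-s*d[0]+c*d[1],w[2]])
for n,q,z in[('handle',(383,471),.104),('grip',(641,373),.136),('knob',(72,170),.062)]:
    u,v=topick([q],4.5,235,160)[0]; w=back('top',u,v,z); print(n,w,L(w))
a=arm.camera('top'); b=arm.camera('side')
A=cv2.resize(a[168:248,160:220],None,fx=7,fy=7,interpolation=cv2.INTER_CUBIC)
B=cv2.resize(b[168:198,246:310],None,fx=6,fy=6,interpolation=cv2.INTER_CUBIC)
C=np.zeros((560,810,3),np.uint8);C[:560,:420]=A;C[:180,424:808]=B
cv2.imwrite('pics/c3.png',C[:,:800,::-1])
E
```

```text
[[-0.0004  0.4185  0.9082]
 [-0.0009  0.9082 -0.4185]
 [-1.     -0.0009 -0.    ]]
[ 0.6636 -0.0931  0.1091] 6.252074132562021 [-0.7427 -0.4631  0.484  -0.9357  0.7286  0.7383 -0.4695  0.5191]
handle [ 0.4449 -0.0672  0.104 ] [-0.2146  0.0495  0.104 ]
grip [ 0.4902 -0.1985  0.136 ] [-0.1838 -0.0859  0.136 ]
knob [0.6191 0.0977 0.062 ] [-0.0235  0.1945  0.062 ]
```

View pics/c3.png

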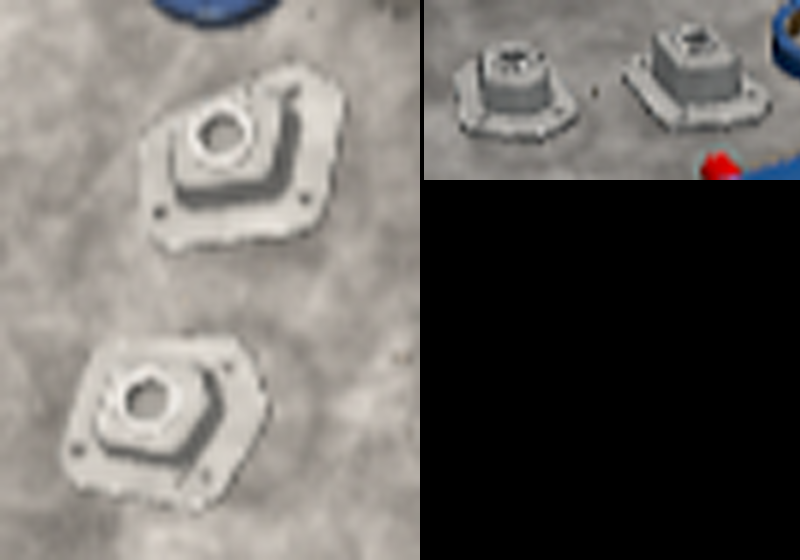

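```bash
python3 - <<'E'
from h import *
np.set_printoptions(precision=4,suppress=True)
def tri(a,b):
    A=[];B=[]
    for n,(u,v) in(('top',a),('side',b)):
        f,cx,cy,p,r=cal(n); d=r.apply([(u-cx)/f,(v-cy)/f,1]); d/=np.linalg.norm(d); M=np.eye(3)-np.outer(d,d); A.append(M);B.append(M@p)
    return np.linalg.lstsq(np.vstack(A),np.hstack(B),rcond=None)[0]
print('U',tri((191.7,187.3),(291.5,174.7)));print('L',tri((181,224.7),(261.2,178)))
for nm,pts in(('U',[(160,212),(304,200),(292,90)]),('L',[(78,450),(207,472),(230,368)])):
    P=[back('top',*q,.007) for q in topick(pts,7,160,168)]
    print(nm,P[0],P[1],P[2],'centre',(P[0]+P[2])/2,np.linalg.norm(P[0]-P[1]),np.linalg.norm(P[1]-P[2]))
    d=P[0]-P[1]; print('long yaw',np.degrees(np.arctan2(d[1],d[0])))
# outlines
for nm,pts in(('U',[(143,140),(290,65),(345,100),(325,215),(175,250),(150,230)]),('L',[(100,338),(240,338),(270,405),(210,508),(62,465)])):
    print(nm,np.array([back('top',*q,.006)[:2] for q in topick(pts,7,160,168)]))
E
```

```text
U [0.6567 0.2514 0.0344]
L [0.5598 0.2775 0.0277]
U [0.6333 0.2787 0.007 ] [0.6373 0.2251 0.007 ] [0.6799 0.2304 0.007 ] centre [0.6566 0.2546 0.007 ] 0.0537705018247734 0.042964014681450745
long yaw 94.27031143016224
L [0.5435 0.3064 0.007 ] [0.5348 0.2587 0.007 ] [0.5737 0.2512 0.007 ] centre [0.5586 0.2788 0.007 ] 0.04844746028146354 0.03960013859979441
long yaw 79.60143113781064
U [[0.6614 0.2861]
 [0.69   0.2315]
 [0.6761 0.2106]
 [0.6317 0.2173]
 [0.6189 0.2729]
 [0.6267 0.2824]]
L [[0.5857 0.2998]
 [0.5852 0.2479]
 [0.5598 0.2363]
 [0.5215 0.2575]
 [0.5382 0.3123]]
```

{"op": "send_rows", "data": {
  "series": [
    [[0,-0.86,0.08,0,0,0],[0,-0.86,0.08,0,0,0],[0,-0.86,0.08,0,0,0],[0,-0.86,0.08,0,0,0],[0,-0.86,0.08,0,0,0],[0,-0.86,0.08,0,0,0],[0,-0.82,0.74,0,0,0],[0,-0.82,0.74,0,0,0],[0,-0.82,0.74,0,0,0],[0,-0.82,0.74,0,0,0],[0,-0.82,0.74,0,0,0],[0,-0.82,0.74,0,0,0],[0,0,0,8.43,0,0],[0,0,0,8.43,0,0],[0,0,0,8.43,0,0],[0,0,0,8.43,0,0],[0,0,0,8.43,0,0],[0,0,0,8.43,0,0],[0,0,0,8.43,0,0]]
  ],
  "grip": 45
}}

```text
time_s: 2.2
tcp_pos: [0.2691, 0.2312, 0.2228]
ee_rot: [0.525, 0.474, 0.525, -0.473]
contact_force: [-0.4, -0.0, 0.2]
grip_width: 0.0394
```

```bash
cat >> h.py <<'E'
BX=np.array([.6636,-.0931]);BT=.1091
def W(l):
    c,s=np.cos(BT),np.sin(BT); return np.array([BX[0]+c*l[0]-s*l[1],BX[1]+s*l[0]+c*l[1],l[2]])
def L(w):
    c,s=np.cos(BT),np.sin(BT); d=np.array(w)[:2]-BX; return np.array([c*d[0]+s*d[1],-s*d[0]+c*d[1],w[2]])
def goR(yaw): # tool down, tool y at yaw (deg)
    y=np.radians(yaw); X=np.array([0,0,-1.]);Y=np.array([np.cos(y),np.sin(y),0]); return R.from_matrix(np.c_[X,Y,np.cross(X,Y)])
def plan(*goals):
    "goals: (pos,yaw); prints shift (units of 30mm, tool axes) and turn (deg) for each leg; shift first then turn"
    o=arm.observe(); p=np.array(o['tcp_pos']); r=rot(o['ee_rot']); np.set_printoptions(precision=3,suppress=True)
    print('t',round(o['time_s'],2),'tcp',p,'box',L(p),'F',o['contact_force'],'w',round(o['grip_width'],4),'j',o['joints'])
    for g,y in goals:
        d=r.inv().apply(np.array(g)-p)/.03; r2=goR(y); t=(r.inv()*r2).as_rotvec(degrees=True); print('to',np.array(g),'shift',d,'turn',t); p,r=np.array(g),r2
E
python3 -c "
from h import *
plan((W((-.184,-.086,.2)),6.25),(W((-.184,-.086,.121)),6.25))"
```

```text
t 2.2 tcp [0.269 0.231 0.223] box [-0.357  0.365  0.223] F [-0.352 -0.008  0.204] w 0.0394 j [ 0.676  0.006  2.18  -0.     0.956  0.573]
to [ 0.49  -0.199  0.2  ] shift [ 0.759  5.853 15.01 ] turn [-0.348 -0.011 -0.017]
to [ 0.49  -0.199  0.121] shift [2.633 0.    0.   ] turn [0. 0. 0.]
```

{"op": "send_rows", "data": {
  "series": [
    [[0,0.9,0.9,0,0,0],[0,0.9,0.9,0,0,0],[0,0.9,0.9,0,0,0],[0,0.9,0.9,0,0,0],[0,0.9,0.9,0,0,0],[0.06,0.11,0.875,0,0,0],[0.06,0.11,0.875,0,0,0],[0.06,0.11,0.875,0,0,0],[0.06,0.11,0.875,0,0,0],[0.06,0.11,0.875,0,0,0],[0.06,0.11,0.875,0,0,0],[0.06,0.11,0.875,0,0,0],[0.06,0.11,0.875,0,0,0],[0.06,0.11,0.875,0,0,0],[0.06,0.11,0.875,0,0,0],[0.06,0.11,0.875,0,0,0],[0.06,0.11,0.875,0,0,0],[0,0,0,0,0,0]]
  ]
}}

```text
time_s: 4.0
tcp_pos: [0.4923, -0.1995, 0.201]
ee_rot: [0.526, 0.473, 0.526, -0.473]
contact_force: [-0.6, -0.4, 0.5]
grip_width: 0.0397
```

```bash
python3 -c "
from h import *
plan((W((-.184,-.086,.16)),6.25),(W((-.184,-.086,.121)),6.25))
a=arm.camera('side');t=arm.camera('top')
A=cv2.resize(a[130:330,200:400],(400,400),interpolation=cv2.INTER_CUBIC)
B=cv2.resize(t[190:290,310:410],(400,400),interpolation=cv2.INTER_CUBIC)
cv2.imwrite('pics/g1.png',np.hstack([A,B])[:,:,::-1])"
```

```text
t 4.0 tcp [ 0.492 -0.2    0.201] box [-0.182 -0.087  0.201] F [-0.566 -0.377  0.483] w 0.0397 j [-0.407  0.314  1.856 -0.     0.971 -0.514]
to [ 0.49  -0.199  0.16 ] shift [ 1.368 -0.074 -0.039] turn [-0.139  0.053 -0.047]
to [ 0.49  -0.199  0.121] shift [1.3 0.  0. ] turn [0. 0. 0.]
```

View pics/g1.png

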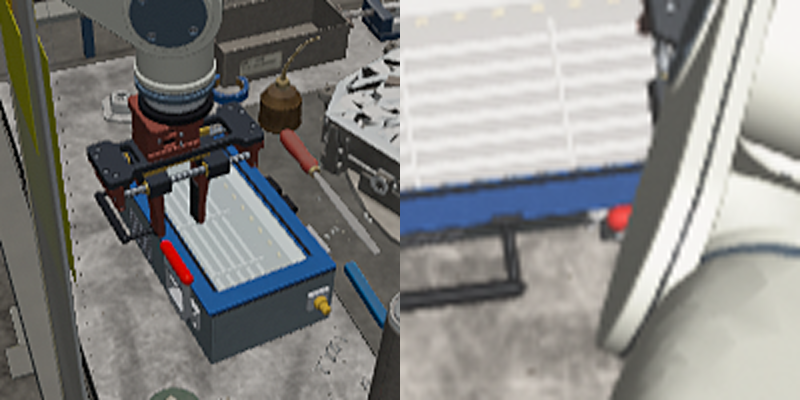

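```bash
python3 -c "
from h import *
for q in (W((-.184,-.086,.136)),W((-.184,-.049,.136)),W((-.184,-.123,.136)),arm.observe()['tcp_pos'],W((-.184,-.086,.06))):
  u,v=proj('side',q); print((u-200)*2,(v-130)*2)"
```

```text
175.7198698087136 262.40093457852663
162.5246645219671 241.89551291809812
189.58059371752984 283.9405758415945
175.57286589195576 222.10072403548565
176.44179451453408 304.3567383626091
```

{"op": "send_rows", "data": {
  "series": [
    [[0.6,-0.03,-0.02,0,0,0],[0.6,-0.03,-0.02,0,0,0],[0.5,0,0,0,0,0],[0.5,0,0,0,0,0],[0.45,0,0,0,0,0],[0,0,0,0,0,0]]
  ]
}}

```text
time_s: 4.7
tcp_pos: [0.4884, -0.1948, 0.1201]
ee_rot: [0.526, 0.471, 0.528, -0.472]
contact_force: [0.8, 1.1, 0.2]
grip_width: 0.0396
```

{"op": "send_rows", "data": {
  "series": [
    [[0,0,0,0,0,0],[0,0,0,0,0,0],[0,0,0,0,0,0],[0,0,0,0,0,0],[0,0,0,0,0,0],[0,0,0,0,0,0]]
  ],
  "grip": 10,
  "squeeze": 8
}}

```text
time_s: 5.3
tcp_pos: [0.4901, -0.1963, 0.1222]
ee_rot: [0.527, 0.472, 0.526, -0.472]
contact_force: [0.1, 0.6, 5.5]
grip_width: 0.0148
```

{"op": "send_rows", "data": {
  "series": [
    [[0.03,-0.38,0,0,0,0],[0.085,-0.37,0,0,0,0],[0.14,-0.35,0,0,0,0],[0.19,-0.33,0,0,0,0],[0.24,-0.3,0,0,0,0],[0.28,-0.26,0,0,0,0],[0.31,-0.21,0,0,0,0],[0.34,-0.16,0,0,0,0],[0.12,-0.04,0,0,0,0],[0,0,0,0,0,0],[0,0,0,0,0,0]]
  ]
}}

```text
time_s: 6.4
tcp_pos: [0.4227, -0.2056, 0.0701]
ee_rot: [0.53, 0.473, 0.523, -0.471]
contact_force: [16.2, 1.8, -0.9]
grip_width: 0.015
```

```bash
python3 -c "
from h import *
plan((W((-.255,-.086,.0725)),6.25))
im=crop('side',210,190,150,120,4,'g2.png')"
```

```text
t 6.4 tcp [ 0.423 -0.206  0.07 ] box [-0.252 -0.086  0.07 ] F [16.16   1.777 -0.919] w 0.015 j [-0.479  0.453  2.065  0.002  0.614 -0.589]
to [ 0.419 -0.206  0.072] shift [-0.08  -0.109  0.012] turn [-0.034  0.258 -0.499]
```

View pics/g2.png

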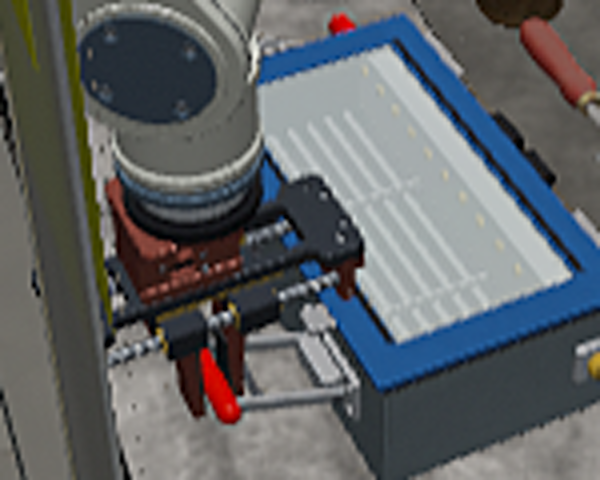

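{"op": "send_rows", "data": {
  "series": [
    [[0,0.08,0,0,0,0],[0,0,0,0,0,0],[0,0,0,0,0,0],[0,0,0,0,0,0],[-0.5,0,0,0,0,0],[-0.9,0,0,0,0,0],[-0.9,0,0,0,0,0],[-0.9,0,0,0,0,0],[0,0,0,0,0,0]]
  ],
  "grip": 45
}}

```text
time_s: 7.35
tcp_pos: [0.4211, -0.2043, 0.1677]
ee_rot: [0.528, 0.472, 0.525, -0.472]
contact_force: [0.5, -0.3, -0.4]
grip_width: 0.0394
```

```bash
python3 -c "
from h import *
plan((W((-.2145,.0495,.166)),6.25),(W((-.2145,.0495,.087)),6.25))"
```

```text
t 7.35 tcp [ 0.421 -0.204  0.168] box [-0.253 -0.084  0.168] F [ 0.545 -0.292 -0.404] w 0.0394 j [-0.477  0.274  2.014 -0.     0.85  -0.586]
to [ 0.445 -0.067  0.166] shift [ 0.051  1.287 -4.455] turn [-0.007  0.121 -0.163]
to [ 0.445 -0.067  0.087] shift [2.633 0.    0.   ] turn [0. 0. 0.]
```

{"op": "send_rows", "data": {
  "series": [
    [[0,0.2,-0.7,0,0,0],[0,0.2,-0.75,0,0,0],[0,0.22,-0.75,0,0,0],[0,0.22,-0.75,0,0,0],[0,0.22,-0.75,0,0,0],[0,0.22,-0.75,0,0,0],[0,0,0,0,0,0],[0.6,0,0,0,0,0],[0.6,0,0,0,0,0],[0.6,0,0,0,0,0],[0.5,0,0,0,0,0],[0.38,0,0,0,0,0],[0,0,0,0,0,0]]
  ]
}}

```text
time_s: 8.65
tcp_pos: [0.4424, -0.0671, 0.0833]
ee_rot: [0.525, 0.471, 0.528, -0.473]
contact_force: [0.2, -0.9, 0.5]
grip_width: 0.0397
```

{"op": "send_rows", "data": {
  "series": [
    [[0,0,0,0,0,0],[0,0,0,0,0,0],[0,0,0,0,0,0],[0,0,0,0,0,0],[0,0,0,0,0,0],[0,0,0,0,0,0]]
  ],
  "grip": 5,
  "squeeze": 20
}}

```text
time_s: 9.25
tcp_pos: [0.4468, -0.0668, 0.086]
ee_rot: [0.528, 0.473, 0.525, -0.471]
contact_force: [6.6, 2.5, -3.5]
grip_width: 0.0113
```

```bash
python3 -c "
from h import *
plan((W((-.2145,.0495,.087)),6.25))
# arc rows: handle radius and start angle
r=np.hypot(.2145,.004);a0=np.arctan2(.004,.2145)
th=np.linspace(0,1.47,40); X=-r*np.cos(th+a0); Z=r*np.sin(th+a0)
for dx,dz in zip(np.diff(X)/.03,np.diff(Z)/.03): print(round(-dz,2),round(dx,2),end='; ')
"
```

```text
t 9.25 tcp [ 0.447 -0.067  0.086] box [-0.213  0.05   0.086] F [ 6.57   2.507 -3.536] w 0.0113 j [-0.175  0.404  2.095  0.001  0.637 -0.285]
to [ 0.445 -0.067  0.087] shift [-0.033 -0.063  0.009] turn [-0.003  0.057 -0.321]
-0.27 0.01; -0.27 0.02; -0.27 0.03; -0.27 0.04; -0.26 0.05; -0.26 0.06; -0.26 0.07; -0.26 0.08; -0.25 0.09; -0.25 0.1; -0.25 0.11; -0.24 0.12; -0.24 0.13; -0.23 0.14; -0.23 0.14; -0.22 0.15; -0.22 0.16; -0.21 0.17; -0.2 0.18; -0.2 0.18; -0.19 0.19; -0.18 0.2; -0.17 0.21; -0.17 0.21; -0.16 0.22; -0.15 0.22; -0.14 0.23; -0.13 0.23; -0.12 0.24; -0.11 0.24; -0.11 0.25; -0.1 0.25; -0.09 0.26; -0.08 0.26; -0.07 0.26; -0.06 0.26; -0.05 0.27; -0.04 0.27; -0.03 0.27;
```

{"op": "send_rows", "data": {
  "series": [
    [[-0.27,0.01,0,0,0,0],[-0.27,0.02,0,0,0,0],[-0.27,0.03,0,0,0,0],[-0.27,0.04,0,0,0,0],[-0.26,0.05,0,0,0,0],[-0.26,0.06,0,0,0,0],[-0.26,0.07,0,0,0,0],[-0.26,0.08,0,0,0,0],[-0.25,0.09,0,0,0,0],[-0.25,0.1,0,0,0,0],[-0.25,0.11,0,0,0,0],[-0.24,0.12,0,0,0,0],[-0.24,0.13,0,0,0,0],[-0.23,0.14,0,0,0,0],[-0.23,0.14,0,0,0,0],[-0.22,0.15,0,0,0,0],[-0.22,0.16,0,0,0,0],[-0.21,0.17,0,0,0,0],[-0.2,0.18,0,0,0,0]]
  ]
}}

```text
time_s: 11.15
tcp_pos: [0.4981, -0.061, 0.2252]
ee_rot: [0.526, 0.471, 0.527, -0.473]
contact_force: [-4.3, -5.3, -2.8]
grip_width: 0.0116
```

```bash
python3 -c "
from h import *
p=np.array(arm.observe()['tcp_pos']);l=L(p);th=np.arctan2(l[2]+.019-.1,-l[0]);print(th,np.hypot(l[2]-.081,l[0]))
plan((W((-.2145*np.cos(1.479),.0495,.081+.2145*np.sin(1.479))),6.25))"
```

```text
0.7304985105031169 0.21611937640560294
t 11.15 tcp [ 0.498 -0.061  0.225] box [-0.161  0.05   0.225] F [-4.288 -5.258 -2.794] w 0.0116 j [-0.145  0.241  1.894 -0.001  1.011 -0.254]
to [ 0.639 -0.046  0.295] shift [-2.329  4.702  0.015] turn [0.014 0.009 0.197]
```

{"op": "send_rows", "data": {
  "series": [
    [[-0.2,0.18,0,0,0,0],[-0.19,0.19,0,0,0,0],[-0.18,0.2,0,0,0,0],[-0.17,0.21,0,0,0,0],[-0.17,0.21,0,0,0,0],[-0.16,0.22,0,0,0,0],[-0.15,0.22,0,0,0,0],[-0.14,0.23,0,0,0,0],[-0.13,0.23,0,0,0,0],[-0.12,0.24,0,0,0,0],[-0.11,0.24,0,0,0,0],[-0.11,0.25,0,0,0,0],[-0.1,0.25,0,0,0,0],[-0.09,0.26,0,0,0,0],[-0.08,0.26,0,0,0,0],[-0.07,0.26,0,0,0,0],[-0.06,0.26,0,0,0,0],[-0.05,0.27,0,0,0,0],[-0.04,0.27,0,0,0,0]]
  ]
}}

```text
time_s: 13.05
tcp_pos: [0.6328, -0.0458, 0.2948]
ee_rot: [0.527, 0.472, 0.527, -0.472]
contact_force: [-2.7, 0.3, 3.3]
grip_width: 0.0119
```

```bash
python3 -c "
from h import *
p=np.array(arm.observe()['tcp_pos']);l=L(p);th=np.arctan2(l[2]+.019-.1,-l[0]);print(th,np.hypot(l[2]-.081,l[0]))
plan((W((-.2145*np.cos(1.479),.0495,.081+.2145*np.sin(1.479))),6.25))"
```

```text
1.4523884191785517 0.2152933623327231
t 13.05 tcp [ 0.633 -0.046  0.295] box [-0.025  0.05   0.295] F [-2.743  0.326  3.305] w 0.0119 j [-0.091  0.367  1.54   0.001  1.233 -0.201]
to [ 0.639 -0.046  0.295] shift [0.006 0.192 0.029] turn [ 0.005 -0.027 -0.029]
```

{"op": "send_rows", "data": {
  "series": [
    [[-0.01,0.15,0,0,0,0],[0,0.12,0,0,0,0],[0,0.08,0,0,0,0],[0,0,0,0,0,0]]
  ]
}}

```text
time_s: 13.45
tcp_pos: [0.641, -0.0449, 0.2953]
ee_rot: [0.525, 0.471, 0.528, -0.473]
contact_force: [-11.1, 1.6, 11.5]
grip_width: 0.0114
```

{"op": "send_rows", "data": {
  "series": [
    [[0,-0.1,0,0,0,0],[0,-0.1,0,0,0,0],[0,-0.1,0,0,0,0],[0,-0.1,0,0,0,0],[0,-0.05,0,0,0,0],[0,0,0,0,0,0],[0,0,0,0,0,0]]
  ]
}}

```text
time_s: 14.15
tcp_pos: [0.6301, -0.0462, 0.2943]
ee_rot: [0.527, 0.473, 0.526, -0.471]
contact_force: [4.5, 3.5, -3.6]
grip_width: 0.0116
```

{"op": "send_rows", "data": {
  "series": [
    [[0,0,0,0,0,0],[0,0,0,0,0,0],[0,0,0,0,0,0],[0,0,0,0,0,0],[-0.5,0,0,0,0,0],[-0.9,0,0,0,0,0],[-0.6,0,0,0,0,0],[0,0,0,0,0,0]]
  ],
  "grip": 45
}}

```text
time_s: 14.95
tcp_pos: [0.6306, -0.0468, 0.359]
ee_rot: [0.528, 0.473, 0.525, -0.471]
contact_force: [-0.6, 0.8, -0.3]
grip_width: 0.0393
```

```bash
python3 -c "
from h import *
plan((W((-.2145*np.cos(1.479),.0495,.081+.2145*np.sin(1.479))),6.25))
print(proj('side',W((-.0765,.194,.141))),proj('side',W((-.0282,.0495,.312))))
im=crop('side',210,90,220,165,3.6,'g3.png')"
```

```text
t 14.95 tcp [ 0.631 -0.047  0.359] box [-0.028  0.05   0.359] F [-0.604  0.812 -0.256] w 0.0393 j [-0.093  0.313  1.474 -0.     1.348 -0.202]
to [ 0.639 -0.046  0.295] shift [2.15  0.257 0.003] turn [-0.004  0.078 -0.364]
(np.float64(279.75318027438925), np.float64(182.34461797980674)) (np.float64(321.33285065909706), np.float64(152.88460766948387))
```

View pics/g3.png

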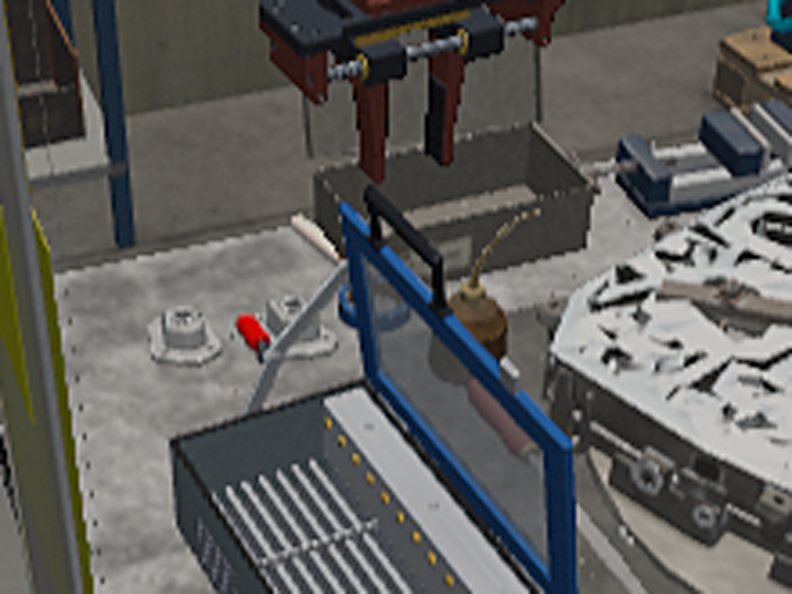

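```bash
python3 -c "
from h import *
cv2.imwrite('pics/ref_side.png',arm.camera('side'))
plan(((.559,.278,.359),-10.4),((.559,.278,.06),-10.4),((.559,.278,.01),-10.4))"
```

```text
t 15.05 tcp [ 0.629 -0.047  0.355] box [-0.029  0.05   0.355] F [-0.086  0.333 -0.38 ] w 0.0397 j [-0.093  0.315  1.479 -0.     1.347 -0.202]
to [0.559 0.278 0.359] shift [ -0.127  -1.142 -11.01 ] turn [16.648  0.008 -0.058]
to [0.559 0.278 0.06 ] shift [9.967 0.    0.   ] turn [0. 0. 0.]
to [0.559 0.278 0.01 ] shift [1.667 0.    0.   ] turn [0. 0. 0.]
```

{"op": "send_rows", "data": {
  "series": [
    [[0,-0.09,-0.92,0,0,0],[0,-0.1,-0.92,0,0,0],[0,-0.1,-0.92,0,0,0],[0,-0.1,-0.92,0,0,0],[0,-0.1,-0.92,0,0,0],[0,-0.09,-0.92,0,0,0],[0,-0.09,-0.92,0,0,0],[0,-0.09,-0.92,0,0,0],[0,-0.09,-0.92,0,0,0],[0,-0.1,-0.91,0,0,0],[0,-0.1,-0.91,0,0,0],[0,-0.09,-0.91,0,0,0],[0,0,0,8.3,0,0],[0,0,0,8.3,0,0],[0.9,0,0,0,0,0],[0.9,0,0,0,0,0],[0.9,0,0,0,0,0],[0.9,0,0,0,0,0],[0.9,0,0,0,0,0],[0.9,0,0,0,0,0]]
  ],
  "grip": 68
}}

```text
time_s: 17.05
tcp_pos: [0.558, 0.2775, 0.1904]
ee_rot: [-0.453, -0.542, -0.453, 0.544]
contact_force: [0.3, 0.3, 0.0]
grip_width: 0.0596
```

{"op": "send_rows", "data": {
  "series": [
    [[0.9,0,0,0,0,0],[0.9,0,0,0,0,0],[0.9,0,0,0,0,0],[0.9,0,0,0,0,0],[0,0,0,0,0,0]]
  ]
}}

```text
time_s: 17.55
tcp_pos: [0.5555, 0.2764, 0.0802]
ee_rot: [-0.452, -0.54, -0.454, 0.546]
contact_force: [0.3, -0.7, 0.7]
grip_width: 0.0598
```

```bash
python3 -c "
from h import *
plan(((.559,.278,.06),-10.4),((.559,.278,.01),-10.4))
a=arm.camera('side')
A=cv2.resize(a[135:205,225:325],(800,560),interpolation=cv2.INTER_CUBIC)
cv2.imwrite('pics/g4.png',A[:,:,::-1])"
```

```text
t 17.55 tcp [0.556 0.276 0.08 ] box [-0.067  0.379  0.08 ] F [ 0.299 -0.703  0.736] w 0.0598 j [ 0.442  0.604  1.713 -0.     0.834  0.623]
to [0.559 0.278 0.06 ] shift [ 0.672  0.109 -0.078] turn [0.052 0.304 0.416]
to [0.559 0.278 0.01 ] shift [1.667 0.    0.   ] turn [0. 0. 0.]
```

View pics/g4.png

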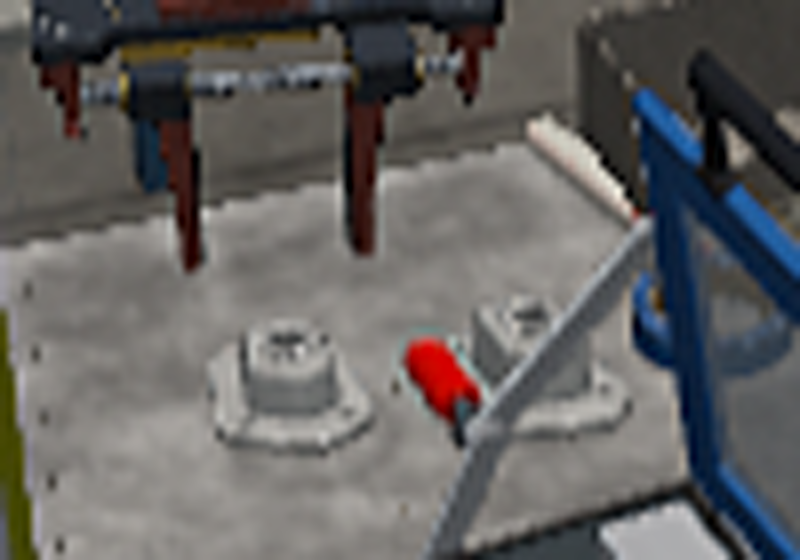

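{"op": "send_rows", "data": {
  "series": [
    [[0.6,0.06,-0.04,0,0,0],[0.6,0.05,-0.04,0,0,0],[0.6,0,0,0,0,0],[0.5,0,0,0,0,0],[0,0,0,0,0,0],[0,0,0,0,0,0]]
  ]
}}

```text
time_s: 18.2
tcp_pos: [0.5627, 0.2798, 0.0155]
ee_rot: [-0.453, -0.543, -0.453, 0.543]
contact_force: [0.2, 0.0, 0.1]
grip_width: 0.0599
```

{"op": "send_rows", "data": {
  "series": [
    [[0,0,0,0,0,0],[0,0,0,0,0,0],[0,0,0,0,0,0],[0,0,0,0,0,0],[0,0,0,0,0,0],[0,0,0,0,0,0]]
  ],
  "grip": 20,
  "squeeze": 30
}}

```text
time_s: 18.8
tcp_pos: [0.5624, 0.28, 0.0164]
ee_rot: [-0.453, -0.543, -0.453, 0.543]
contact_force: [-4.0, 0.6, 6.9]
grip_width: 0.0343
```

{"op": "send_rows", "data": {
  "series": [
    [[0,0,0,0,0,0],[0,0,0,0,0,0],[0,0,0,0,0,0],[0.2,0,0,0,0,0],[0.08,0,0,0,0,0],[0,0,0,0,0,0],[0,0,0,0,0,0]]
  ],
  "grip": 60
}}

```text
time_s: 19.5
tcp_pos: [0.5627, 0.2797, 0.0074]
ee_rot: [-0.453, -0.543, -0.453, 0.543]
contact_force: [-1.2, -1.6, 4.3]
grip_width: 0.0527
```

{"op": "send_rows", "data": {
  "series": [
    [[0,0,0,0,0,0],[0,0,0,0,0,0],[0,0,0,0,0,0],[0,0,0,0,0,0],[0,0,0,0,0,0],[0,0,0,0,0,0]]
  ],
  "grip": 20,
  "squeeze": 35
}}

```text
time_s: 20.1
tcp_pos: [0.5627, 0.2799, 0.0074]
ee_rot: [-0.453, -0.543, -0.453, 0.543]
contact_force: [-1.1, 0.8, 3.6]
grip_width: 0.0364
```

{"op": "send_rows", "data": {
  "series": [
    [[-0.3,0,0,0,0,0],[-0.6,0,0,0,0,0],[-0.9,0,0,0,0,0],[-0.9,0,0,0,0,0],[-0.9,0,0,0,0,0],[-0.9,0,0,0,0,0],[-0.9,0,0,0,0,0],[-0.9,0,0,0,0,0],[-0.9,0,0,0,0,0],[-0.9,0,0,0,0,0],[0,0,0,8.15,0,0],[0,0,0,8.15,0,0],[0,0,0,8.15,0,0],[0,0,0,8.15,0,0],[0,0,0,8.15,0,0],[0,0,0,8.15,0,0],[0,0,0,8.15,0,0],[0,0,0,8.15,0,0],[0,0,0,8.2,0,0]]
  ]
}}

```text
time_s: 22.0
tcp_pos: [0.5624, 0.2796, 0.2516]
ee_rot: [0.036, 0.706, 0.036, -0.706]
contact_force: [-0.8, -0.6, -2.0]
grip_width: 0.0364
```

```bash
python3 -c "
from h import *
plan((W((-.12,.379,.26)),-83.75),(W((-.105,-.0975,.26)),-83.75),(W((-.105,-.0975,.12)),-83.75),(W((-.105,-.0975,.046)),-83.75))
a=arm.camera('side')
A=cv2.resize(a[80:220,225:425],(800,560),interpolation=cv2.INTER_CUBIC)
cv2.imwrite('pics/g5.png',A[:,:,::-1])"
```

```text
t 22.0 tcp [0.562 0.28  0.252] box [-0.06   0.381  0.252] F [-0.778 -0.595 -2.028] w 0.0364 j [ 0.442  0.397  1.598 -0.     1.146  1.91 ]
to [0.503 0.271 0.26 ] shift [-0.282  0.094  2.   ] turn [-0.34  -0.031  0.001]
to [ 0.57  -0.201  0.26 ] shift [-0.    15.883 -0.5  ] turn [0. 0. 0.]
to [ 0.57  -0.201  0.12 ] shift [ 4.667  0.    -0.   ] turn [0. 0. 0.]
to [ 0.57  -0.201  0.046] shift [ 2.467  0.    -0.   ] turn [0. 0. 0.]
```

View pics/g5.png

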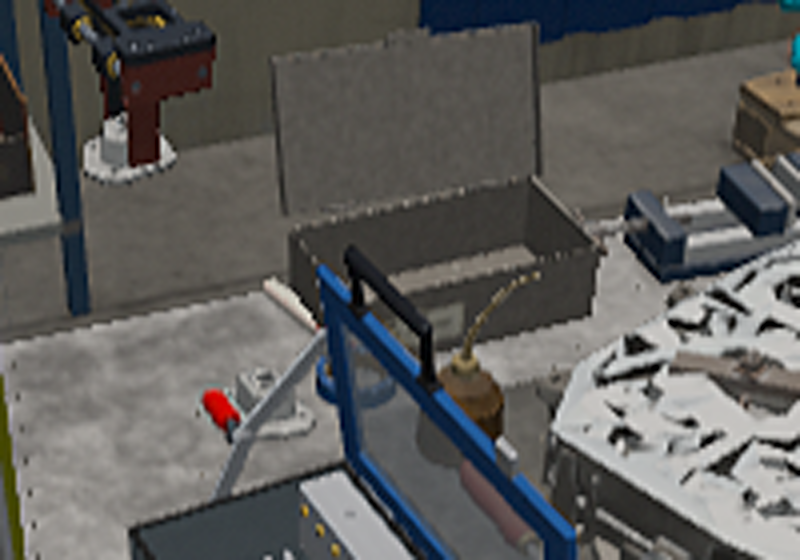

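{"op": "send_rows", "data": {
  "series": [
    [[-0.1,0,0.66,0,0,0],[-0.1,0,0.67,0,0,0],[-0.1,0,0.67,0,0,0],[0,0.93,0,0,0,0],[0,0.93,0,0,0,0],[0,0.94,0,0,0,0],[0,0.94,0,0,0,0],[0,0.94,0,0,0,0],[0,0.94,0,0,0,0],[0,0.94,0,0,0,0],[0,0.94,0,0,0,0],[0,0.94,-0.05,0,0,0],[0,0.94,-0.05,0,0,0],[0,0.94,-0.05,0,0,0],[0,0.94,-0.05,0,0,0],[0,0.94,-0.05,0,0,0],[0,0.94,-0.05,0,0,0],[0,0.94,-0.1,0,0,0],[0,0.9,-0.1,0,0,0],[0,0,0,0,0,0]]
  ]
}}

```text
time_s: 24.05
tcp_pos: [0.5673, -0.1746, 0.2604]
ee_rot: [0.039, 0.707, 0.038, -0.706]
contact_force: [-0.8, 0.7, -2.9]
grip_width: 0.0364
```

```bash
python3 -c "
from h import *
plan((W((-.105,-.0975,.14)),-83.75))"
```

```text
t 24.05 tcp [ 0.567 -0.175  0.26 ] box [-0.105 -0.071  0.26 ] F [-0.777  0.669 -2.885] w 0.0364 j [-0.318  0.336  1.669 -0.001  1.135  1.144]
to [ 0.57  -0.201  0.14 ] shift [4.013 0.891 0.018] turn [-0.001 -0.073 -0.088]
```

{"op": "send_rows", "data": {
  "series": [
    [[0,0.45,0,0,0,0],[0,0.44,0,0,0,0],[0.5,0,0,0,0,0],[0.6,0,0,0,0,0],[0.6,0,0,0,0,0],[0.6,0,0,0,0,0],[0.6,0,0,0,0,0],[0.6,0,0,0,0,0],[0.5,0,0,0,0,0],[0,0,0,0,0,0]]
  ]
}}

```text
time_s: 25.05
tcp_pos: [0.568, -0.1973, 0.1366]
ee_rot: [-0.038, -0.704, -0.039, 0.708]
contact_force: [-0.7, 0.2, -3.5]
grip_width: 0.0363
```

```bash
python3 -c "
from h import *
plan((W((-.105,-.0975,.046)),-83.75))
a=arm.camera('side')
A=cv2.resize(a[150:290,250:400],(600,560),interpolation=cv2.INTER_CUBIC)
cv2.imwrite('pics/g6.png',A[:,:,::-1])"
```

```text
t 25.05 tcp [ 0.568 -0.197  0.137] box [-0.106 -0.093  0.137] F [-0.674  0.195 -3.47 ] w 0.0363 j [-0.354  0.499  1.738  0.     0.91   1.107]
to [ 0.57  -0.201  0.046] shift [ 3.02   0.151 -0.059] turn [0.038 0.253 0.129]
```

View pics/g6.png

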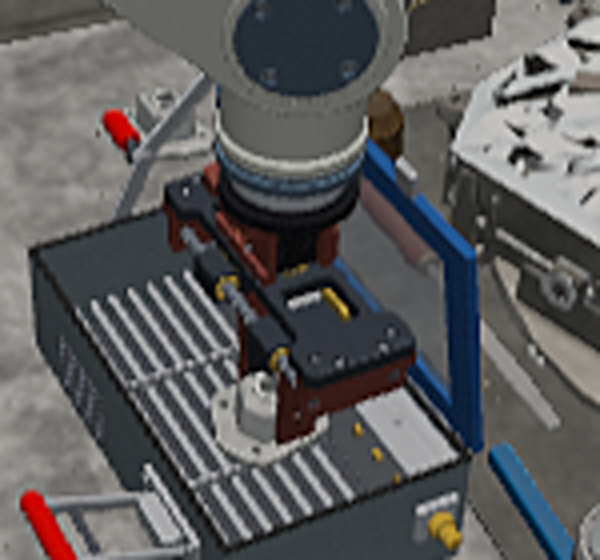

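{"op": "send_rows", "data": {
  "series": [
    [[0.5,0.08,-0.05,0,0,0],[0.55,0.07,0,0,0,0],[0.55,0,0,0,0,0],[0.55,0,0,0,0,0],[0.5,0,0,0,0,0],[0.1,0,0,0,0,0],[0.1,0,0,0,0,0],[0.08,0,0,0,0,0],[0,0,0,0,0,0]]
  ]
}}

```text
time_s: 26.0
tcp_pos: [0.5721, -0.2028, 0.0518]
ee_rot: [0.039, 0.706, 0.038, -0.706]
contact_force: [0.2, -0.3, -2.1]
grip_width: 0.0369
```

{"op": "send_rows", "data": {
  "series": [
    [[0.08,0,0,0,0,0],[0.08,0,0,0,0,0],[0.06,0,0,0,0,0],[0,0,0,0,0,0],[0,0,0,0,0,0]]
  ]
}}

```text
time_s: 26.5
tcp_pos: [0.5718, -0.2026, 0.0449]
ee_rot: [-0.039, -0.706, -0.039, 0.706]
contact_force: [0.1, 0.6, -1.9]
grip_width: 0.0362
```

{"op": "send_rows", "data": {
  "series": [
    [[0.04,0,0,0,0,0],[0.04,0,0,0,0,0],[0,0,0,0,0,0],[0,0,0,0,0,0]]
  ]
}}

```text
time_s: 26.9
tcp_pos: [0.572, -0.2027, 0.0434]
ee_rot: [0.039, 0.706, 0.038, -0.706]
contact_force: [-3.0, 0.6, 7.0]
grip_width: 0.0366
```

{"op": "send_rows", "data": {
  "series": [
    [[0,0,0,0,0,0],[0,0,0,0,0,0],[0,0,0,0,0,0],[0,0,0,0,0,0],[-0.4,0,0,0,0,0],[-0.8,0,0,0,0,0],[-0.9,0,0,0,0,0],[-0.9,0,0,0,0,0],[-0.9,0,0,0,0,0],[-0.9,0,0,0,0,0],[-0.9,0,0,0,0,0],[-0.9,0,0,0,0,0],[-0.8,0,0,0,0,0],[0,0,0,0,0,0]]
  ],
  "grip": 60
}}

```text
time_s: 28.3
tcp_pos: [0.5735, -0.2031, 0.2686]
ee_rot: [0.039, 0.708, 0.038, -0.704]
contact_force: [0.4, -0.2, -0.4]
grip_width: 0.0529
```

```bash
python3 -c "
from h import *
a=arm.camera('side');t=arm.camera('top')
r0=cv2.resize(cv2.imread('pics/top0.png')[:,:,::-1],(560,420),interpolation=cv2.INTER_AREA)
tp=r0[172:206,178:212]; sr=t[150:260,150:240]
m=cv2.matchTemplate(np.ascontiguousarray(sr),np.ascontiguousarray(tp),cv2.TM_CCOEFF_NORMED);print(cv2.minMaxLoc(m),'expect',(28,22))
plan(((.6566,.253,.27),4.3),((.6566,.253,.01),4.3))
A=cv2.resize(a[130:290,230:400],(595,560),interpolation=cv2.INTER_CUBIC)
cv2.imwrite('pics/g7.png',A[:,:,::-1])"
```

```text
(-0.3347138464450836, 0.9932364821434021, (32, 26), (28, 22)) expect (28, 22)
t 28.4 tcp [ 0.572 -0.202  0.265] box [-0.103 -0.099  0.265] F [-0.541  0.066 -0.091] w 0.0525 j [-0.36   0.351  1.635  0.     1.155  1.102]
to [0.657 0.253 0.27 ] shift [ -0.174 -14.782  -4.47 ] turn [-88.046  -0.018  -0.026]
to [0.657 0.253 0.01 ] shift [8.667 0.    0.   ] turn [0. 0. 0.]
```

View pics/g7.png

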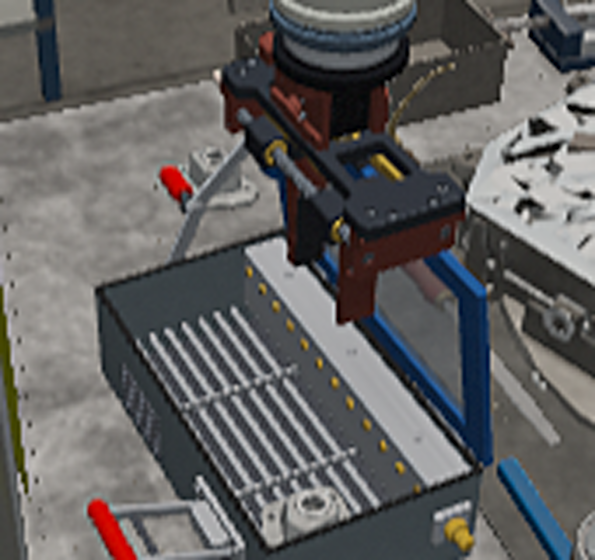

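{"op": "send_rows", "data": {
  "series": [
    [[0,-0.9,0,0,0,0],[0,-0.95,0,0,0,0],[0,-0.95,0,0,0,0],[0,-0.95,0,0,0,0],[0,-0.95,0,0,0,0],[0,-0.95,0,0,0,0],[0,-0.95,0,0,0,0],[0,-0.95,0,0,0,0],[0,-0.95,0,0,0,0],[0,-0.95,0,0,0,0],[0,-0.95,0,0,0,0],[0,-0.95,0,0,0,0],[0,-0.9,0,0,0,0],[0,-0.9,0,0,0,0],[0,-0.9,0,0,0,0],[0,-0.7,0,0,0,0],[0,0,0,0,0,0]]
  ],
  "grip": 68
}}

```text
time_s: 30.1
tcp_pos: [0.5223, 0.2389, 0.2626]
ee_rot: [-0.04, -0.705, -0.039, 0.707]
contact_force: [0.2, -0.7, -0.8]
grip_width: 0.0594
```

```bash
python3 -c "
from h import *
for z in (0,.1): print(back('top',265*.7,228*.7,z),back('top',187*.7,218*.7,z))
print(back('top',272*.7,245*.7,0.01))
plan(((.6566,.253,.25),4.3),((.6566,.253,.01),4.3))"
```

```text
[0.74122597 0.27595944 0.        ] [0.76246729 0.42255757 0.        ]
[0.70836697 0.25704776 0.1       ] [0.72798387 0.39243483 0.1       ]
[0.70499346 0.2602856  0.01      ]
t 30.1 tcp [0.522 0.239 0.263] box [-0.104  0.345  0.263] F [ 0.197 -0.722 -0.759] w 0.0594 j [0.408 0.306 1.706 0.001 1.133 1.867]
to [0.657 0.253 0.25 ] shift [ 0.408  0.032 -4.503] turn [-87.904   0.155   0.117]
to [0.657 0.253 0.01 ] shift [8. 0. 0.] turn [0. 0. 0.]
```

{"op": "send_rows", "data": {
  "series": [
    [[0.05,0,-0.75,0,0,0],[0.05,0,-0.75,0,0,0],[0.05,0,-0.75,0,0,0],[0.05,0,-0.75,0,0,0],[0.05,0,-0.75,0,0,0],[0.05,0,-0.75,0,0,0],[0.05,0,0,1.95,0,0],[0.8,0,0,0,0,0],[0.9,0,0,0,0,0],[0.9,0,0,0,0,0],[0.9,0,0,0,0,0],[0.9,0,0,0,0,0],[0.9,0,0,0,0,0],[0,0,0,0,0,0],[0,0,0,0,0,0]]
  ],
  "grip": 82
}}

```text
time_s: 31.6
tcp_pos: [0.6572, 0.251, 0.0941]
ee_rot: [-0.027, -0.706, -0.026, 0.707]
contact_force: [-0.3, 0.5, 0.7]
grip_width: 0.0717
```

```bash
python3 -c "
from h import *
plan(((.6566,.253,.011),-85.7))
a=arm.camera('side')
A=cv2.resize(a[145:205,250:320],(700,600),interpolation=cv2.INTER_CUBIC)
cv2.imwrite('pics/g8.png',A[:,:,::-1])"
```

```text
t 31.6 tcp [0.657 0.251 0.094] box [0.031 0.343 0.094] F [-0.294  0.55   0.681] w 0.0717 j [ 0.348  0.683  1.51  -0.     0.951  1.844]
to [0.657 0.253 0.011] shift [ 2.772 -0.072  0.009] turn [-0.027  0.136 -0.046]
```

View pics/g8.png

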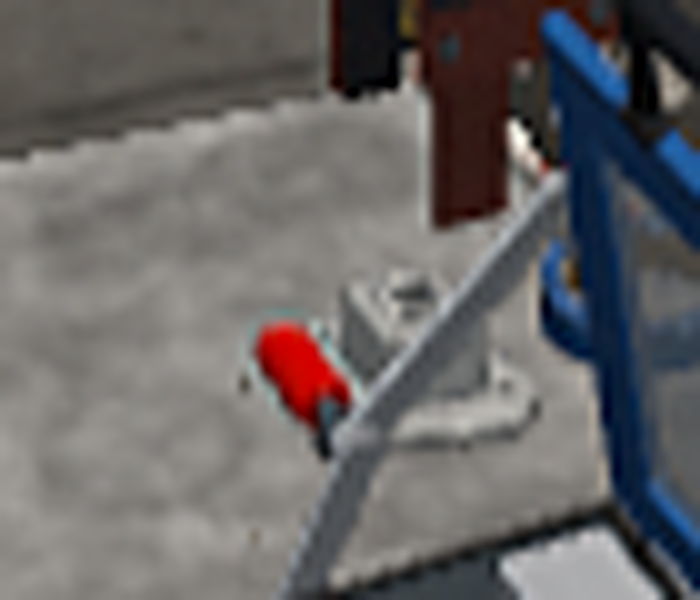

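```bash
python3 -c "
from h import *
g=lambda q:[(a-b)*10 for a,b in zip(proj('side',q),(250,145))]
print(g((.657,.251-.043,.094)),g((.657,.253,.038)),g((.657,.253,.007)),g((.63,.253,.007)),g((.6244,.253,.0)),g((.6886,.253,.0)))"
```

```text
[np.float64(456.74942214163707), np.float64(221.9904651677257)] [np.float64(410.49287786578077), np.float64(286.5159012594114)] [np.float64(411.13121616091235), np.float64(361.2353459121479)] [np.float64(335.1281588601006), np.float64(378.0179071857063)] [np.float64(319.71391013765185), np.float64(398.1243742354985)] [np.float64(499.15297665137984), np.float64(358.3378528356428)]
```

{"op": "send_rows", "data": {
  "series": [
    [[0.6,-0.05,0,0,0,0],[0.7,-0.02,0,0,0,0],[0.7,0,0,0,0,0],[0.5,0,0,0,0,0],[0.1,0,0,0,0,0],[0,0,0,0,0,0],[0,0,0,0,0,0]]
  ]
}}

```text
time_s: 32.35
tcp_pos: [0.6584, 0.2543, 0.018]
ee_rot: [0.026, 0.707, 0.027, -0.706]
contact_force: [-0.1, 0.5, -0.1]
grip_width: 0.0718
```

{"op": "send_rows", "data": {
  "series": [
    [[0.15,0,0,0,0,0],[0.1,0,0,0,0,0],[0,0,0,0,0,0],[0,0,0,0,0,0]]
  ]
}}

```text
time_s: 32.75
tcp_pos: [0.6577, 0.254, 0.0096]
ee_rot: [-0.027, -0.707, -0.027, 0.707]
contact_force: [-0.5, 1.0, -0.4]
grip_width: 0.072
```

{"op": "send_rows", "data": {
  "series": [
    [[0,0,0,0,0,0],[0,0,0,0,0,0],[0,0,0,0,0,0],[0,0,0,0,0,0],[0,0,0,0,0,0],[0,0,0,0,0,0]]
  ],
  "grip": 30,
  "squeeze": 35
}}

```text
time_s: 33.35
tcp_pos: [0.6577, 0.254, 0.0096]
ee_rot: [0.027, 0.707, 0.027, -0.707]
contact_force: [-0.2, -0.4, -0.7]
grip_width: 0.0443
```

{"op": "send_rows", "data": {
  "series": [
    [[-0.3,0,0,0,0,0],[-0.6,0,0,0,0,0],[-0.9,0,0,0,0,0],[-0.9,0,0,0,0,0],[-0.9,0,0,0,0,0],[-0.9,0,0,0,0,0],[-0.9,0,0,0,0,0],[-0.9,0,0,0,0,0],[-0.9,0,0,0,0,0],[-0.9,0,0,0,0,0],[-0.6,0,0,0,0,0],[0,0,0.75,-1.95,0,0],[0,0,0.75,0,0,0],[0,0,0.75,0,0,0],[0,0,0.75,0,0,0],[0,0,0.75,0,0,0],[0,0,0.75,0,0,0],[0,0,0.3,0,0,0],[0,0,0,0,0,0]]
  ]
}}

```text
time_s: 35.25
tcp_pos: [0.5138, 0.2391, 0.2718]
ee_rot: [0.039, 0.706, 0.039, -0.706]
contact_force: [0.0, 0.1, -2.5]
grip_width: 0.0442
```

```bash
python3 -c "
from h import *
plan((W((-.105,0,.27)),-83.75),(W((-.105,0,.0456)),-83.75))"
```

```text
t 35.25 tcp [0.514 0.239 0.272] box [-0.113  0.347  0.272] F [ 0.025  0.105 -2.453] w 0.0442 j [ 0.415  0.283  1.716 -0.     1.142  1.876]
to [ 0.559 -0.105  0.27 ] shift [ 0.055 11.552 -0.251] turn [ 0.032 -0.069  0.022]
to [ 0.559 -0.105  0.046] shift [ 7.48  0.   -0.  ] turn [0. 0. 0.]
```

{"op": "send_rows", "data": {
  "series": [
    [[0,0.9,-0.02,0,0,0],[0,0.9,-0.02,0,0,0],[0,0.9,-0.02,0,0,0],[0,0.9,-0.02,0,0,0],[0,0.9,-0.02,0,0,0],[0,0.9,-0.02,0,0,0],[0,0.9,-0.02,0,0,0],[0,0.9,-0.02,0,0,0],[0,0.9,-0.02,0,0,0],[0,0.9,-0.02,0,0,0],[0,0.9,-0.02,0,0,0],[0,0.9,-0.02,0,0,0],[0,0.75,-0.01,0,0,0],[0,0,0,0,0,0],[0.8,0,0,0,0,0],[0.9,0,0,0,0,0],[0.9,0,0,0,0,0],[0.9,0,0,0,0,0],[0,0,0,0,0,0],[0,0,0,0,0,0]]
  ]
}}

```text
time_s: 37.25
tcp_pos: [0.5602, -0.1042, 0.1659]
ee_rot: [-0.039, -0.706, -0.039, 0.706]
contact_force: [-0.1, 0.0, -3.0]
grip_width: 0.0442
```

```bash
python3 -c "
from h import *
plan((W((-.105,0,.0456)),-83.75))"
```

```text
t 37.25 tcp [ 0.56  -0.104  0.166] box [-0.104  0.     0.166] F [-0.105  0.034 -2.991] w 0.0442 j [-0.205  0.416  1.796  0.     0.93   1.256]
to [ 0.559 -0.105  0.046] shift [4.009 0.007 0.032] turn [0.012 0.014 0.012]
```

{"op": "send_rows", "data": {
  "series": [
    [[0.6,0,0,0,0,0],[0.6,0,0,0,0,0],[0.6,0,0,0,0,0],[0.6,0,0,0,0,0],[0.6,0,0,0,0,0],[0.5,0,0,0,0,0],[0.15,0,0,0,0,0],[0.1,0,0,0,0,0],[0.1,0,0,0,0,0],[0,0,0,0,0,0],[0,0,0,0,0,0]]
  ]
}}

```text
time_s: 38.35
tcp_pos: [0.56, -0.1046, 0.0505]
ee_rot: [0.039, 0.706, 0.038, -0.706]
contact_force: [-0.9, -0.6, -2.8]
grip_width: 0.0443
```

{"op": "send_rows", "data": {
  "series": [
    [[0.06,0,0,0,0,0],[0.06,0,0,0,0,0],[0.05,0,0,0,0,0],[0.04,0,0,0,0,0],[0,0,0,0,0,0],[0,0,0,0,0,0]]
  ]
}}

```text
time_s: 38.95
tcp_pos: [0.5597, -0.1045, 0.0454]
ee_rot: [0.039, 0.706, 0.039, -0.706]
contact_force: [-4.4, 0.8, 16.5]
grip_width: 0.0442
```

{"op": "send_rows", "data": {
  "series": [
    [[-0.05,0,0,0,0,0],[0,0,0,0,0,0],[0,0,0,0,0,0],[0,0,0,0,0,0],[-0.4,0,0,0,0,0],[-0.8,0,0,0,0,0],[-0.9,0,0,0,0,0],[-0.9,0,0,0,0,0],[-0.9,0,0,0,0,0],[-0.9,0,0,0,0,0],[-0.9,0,0,0,0,0],[-0.9,0,0,0,0,0],[0,-0.9,0,0,0,0],[0,-0.9,0,0,0,0],[0,-0.9,0,0,0,0],[0,-0.9,0,0,0,0],[0,-0.9,0,0,0,0],[0,-0.9,0,0,0,0],[0,-0.9,0,0,0,0],[0,0,0,0,0,0]]
  ],
  "grip": 68
}}

```text
time_s: 40.95
tcp_pos: [0.5386, 0.0857, 0.2439]
ee_rot: [0.039, 0.706, 0.04, -0.706]
contact_force: [-0.2, -0.4, -0.3]
grip_width: 0.0593
```

```bash
python3 -c "
from h import *
plan()
a=arm.camera('side');t=arm.camera('top')
A=cv2.resize(a[165:295,240:390],(525,455),interpolation=cv2.INTER_CUBIC)
B=cv2.resize(t[160:290,240:410],(595,455),interpolation=cv2.INTER_CUBIC)
C=np.hstack([A,B]);cv2.imwrite('pics/g9.png',cv2.resize(C[:,:,::-1],None,fx=.714,fy=.714))"
```

```text
t 40.95 tcp [0.539 0.086 0.244] box [-0.105  0.191  0.244] F [-0.214 -0.402 -0.277] w 0.0593 j [0.136 0.281 1.788 0.001 1.072 1.594]
```

View pics/g9.png

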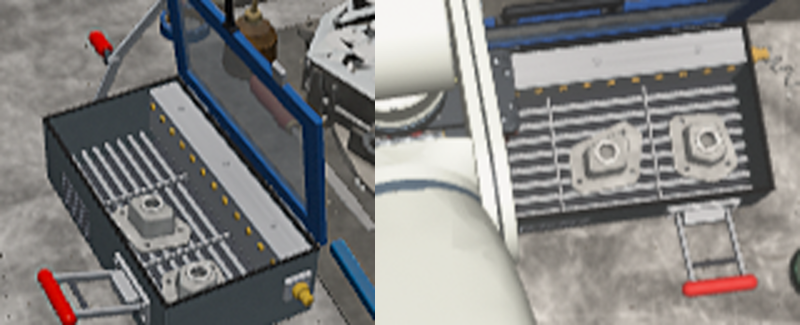

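{"op": "send_rows", "data": {
  "series": [
    [[-0.4,-0.3,0.6,0,0,0],[-0.4,-0.3,0.6,0,0,0],[0,0,0,-8.2,0,0],[0,0,0,-8.2,0,0],[0,0,0,-8.2,0,0],[0,0,0,-8.2,0,0],[0,0,0,-8.2,0,0],[0,0,0,-8.2,0,0],[0,0,0,-8.2,0,0],[0,0,0,-8.2,0,0],[0,0,0,-8.2,0,0],[0,0,0,-8.2,0,0],[0,0,0,-8,0,0],[0,0,0,0,0,0]]
  ],
  "grip": 0
}}

```text
time_s: 42.45
tcp_pos: [0.5015, 0.0961, 0.2674]
ee_rot: [0.527, 0.472, 0.526, -0.472]
contact_force: [-0.3, -0.1, -0.3]
grip_width: 0.0005
```

```bash
python3 -c "
from h import *
plan((W((-.115,.200,.25)),6.25),(W((-.115,.200,.126)),6.25),(W((-.105,.200,.126)),6.25))"
```

```text
t 42.45 tcp [0.501 0.096 0.267] box [-0.141  0.206  0.267] F [-0.251 -0.081 -0.271] w 0.0005 j [ 0.166  0.2    1.837 -0.     1.105  0.058]
to [0.528 0.093 0.25 ] shift [0.582 0.852 0.192] turn [-0.011  0.016 -0.007]
to [0.528 0.093 0.126] shift [4.133 0.    0.   ] turn [0. 0. 0.]
to [0.537 0.094 0.126] shift [ 0.     0.333 -0.   ] turn [0. 0. 0.]
```

{"op": "send_rows", "data": {
  "series": [
    [[0.29,0.43,0.03,0,0,0],[0.29,0.42,0.03,0,0,0],[0.7,0,0,0,0,0],[0.7,0,0,0,0,0],[0.7,0,0,0,0,0],[0.7,0,0,0,0,0],[0.7,0,0,0,0,0],[0.6,0,0,0,0,0],[0,0,0,0,0,0],[0,0,0,0,0,0]]
  ]
}}

```text
time_s: 43.45
tcp_pos: [0.5271, 0.098, 0.1266]
ee_rot: [0.526, 0.472, 0.526, -0.473]
contact_force: [-0.8, -0.5, -0.0]
grip_width: 0.0005
```

```bash
python3 -c "
from h import *
plan((W((-.105,.204,.126)),6.25))
a=arm.camera('side');t=arm.camera('top')
A=cv2.resize(a[110:240,220:350],(450,450),interpolation=cv2.INTER_CUBIC)
B=cv2.resize(t[140:270,200:300],(346,450),interpolation=cv2.INTER_CUBIC)
cv2.imwrite('pics/g10.png',np.hstack([A,B])[:,:,::-1])"
```

```text
t 43.45 tcp [0.527 0.098 0.127] box [-0.115  0.205  0.127] F [-0.751 -0.538 -0.015] w 0.0005 j [ 0.162  0.431  1.892 -0.     0.82   0.054]
to [0.537 0.098 0.126] shift [0.021 0.331 0.027] turn [-0.101  0.006  0.051]
```

View pics/g10.png

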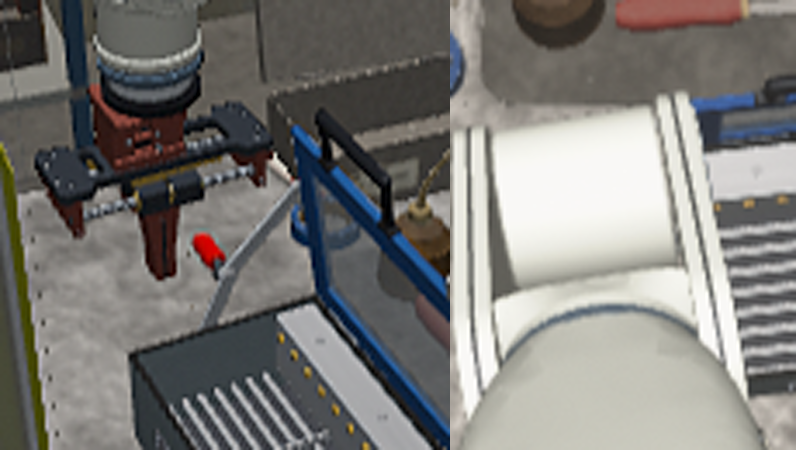

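{"op": "send_rows", "data": {
  "series": [
    [[0,0.2,0,0,0,0],[0,0.2,0,0,0,0],[0,0.13,0,0,0,0],[0.04,0.1,0,0,0,0],[0.04,0.1,0,0,0,0],[0.05,0.1,0,0,0,0],[0.05,0.1,0,0,0,0],[0.06,0.09,0,0,0,0],[0.06,0.09,0,0,0,0],[0.06,0.09,0,0,0,0],[0.07,0.08,0,0,0,0],[0.07,0.08,0,0,0,0],[0.07,0.08,0,0,0,0]]
  ]
}}

```text
time_s: 44.85
tcp_pos: [0.5699, 0.103, 0.1095]
ee_rot: [0.526, 0.472, 0.527, -0.472]
contact_force: [-1.2, -0.4, 1.8]
grip_width: 0.0004
```

```bash
cat > kn.py <<'E'
from h import *
plan()
t=arm.camera('side'); 
m=((t[...,0]>150)&(t[...,1]<70)&(t[...,2]<70)).astype(np.uint8)
n,l,s,c=cv2.connectedComponentsWithStats(m)
for i in range(1,n):
    if s[i,4]>8: print('red',c[i],s[i,4])
for ph in (65.4,55,45,35,25,15,2.5):
    q=np.radians(ph); print(ph,proj('side',W((-.1145+.091*np.cos(q),.194,.058+.091*np.sin(q)))))
E
python3 kn.py
```

```text
t 44.85 tcp [0.57  0.103 0.11 ] box [-0.072  0.205  0.11 ] F [-1.165 -0.374  1.76 ] w 0.0004 j [0.158 0.509 1.805 0.    0.828 0.049]
red [287.097 183.097] 31
red [262.336 283.16 ] 125
65.4 (np.float64(279.7176222455382), np.float64(182.42835966466953))
55 (np.float64(284.3095101009135), np.float64(183.3595696722552))
45 (np.float64(288.1649961942712), np.float64(185.02652295335852))
35 (np.float64(291.3598682662407), np.float64(187.37772378973364))
25 (np.float64(293.8112403817656), np.float64(190.32245190392))
15 (np.float64(295.4639081407637), np.float64(193.75577653884505))
2.5 (np.float64(296.3657753865427), np.float64(198.55991383155583))
```

{"op": "send_rows", "data": {
  "series": [
    [[0.07,0.07,0,0,0,0],[0.08,0.07,0,0,0,0],[0.08,0.07,0,0,0,0],[0.08,0.07,0,0,0,0],[0.09,0.06,0,0,0,0],[0.09,0.06,0,0,0,0],[0.09,0.06,0,0,0,0],[0.09,0.06,0,0,0,0],[0.1,0.05,0,0,0,0],[0.1,0.04,0,0,0,0]]
  ]
}}

```text
time_s: 45.9
tcp_pos: [0.5865, 0.1049, 0.0831]
ee_rot: [0.526, 0.471, 0.527, -0.473]
contact_force: [-8.2, -0.4, 5.8]
grip_width: 0.0002
```

```bash
python3 kn.py | head -3
```

```text
t 45.9 tcp [0.587 0.105 0.083] box [-0.055  0.205  0.083] F [-8.168 -0.422  5.786] w 0.0002 j [0.157 0.569 1.774 0.    0.802 0.048]
red [291.964 186.857] 28
red [262.336 283.16 ] 125
```

{"op": "send_rows", "data": {
  "series": [
    [[0,0,0,0,0,0],[0,0,0,0,0,0],[0,0,0,0,0,0],[0,0,0,0,0,0],[0,0,0,0,0,0],[0,0,0,0,0,0]]
  ]
}}

```text
time_s: 46.55
tcp_pos: [0.5888, 0.1051, 0.084]
ee_rot: [0.527, 0.472, 0.526, -0.472]
contact_force: [-0.7, -0.3, -1.0]
grip_width: 0.0008
```

```bash
python3 kn.py | head -3
```

```text
t 46.55 tcp [0.589 0.105 0.084] box [-0.053  0.205  0.084] F [-0.729 -0.267 -0.988] w 0.0008 j [0.157 0.569 1.772 0.    0.799 0.048]
red [292.375 187.583] 24
red [262.336 283.16 ] 125
```

{"op": "send_rows", "data": {
  "series": [
    [[0,0,0,0,0,0],[0,0,0,0,0,0],[0,0,0,0,0,0],[0,0,0,0,0,0],[0,0,0,0,0,0],[0,0,0,0,0,0]]
  ]
}}

```text
time_s: 47.2
tcp_pos: [0.588, 0.105, 0.0837]
ee_rot: [0.527, 0.472, 0.527, -0.472]
contact_force: [0.1, -0.6, 0.2]
grip_width: 0.0004
```

```bash
python3 kn.py | head -3
```

```text
t 47.2 tcp [0.588 0.105 0.084] box [-0.054  0.205  0.084] F [ 0.059 -0.56   0.203] w 0.0004 j [0.157 0.569 1.773 0.    0.8   0.048]
red [262.336 283.16 ] 125
65.4 (np.float64(279.7176222455382), np.float64(182.42835966466953))
```

{"op": "send_rows", "data": {
  "series": [
    [[0,-0.2,-0.6,0,0,0],[-0.5,-0.2,-0.8,0,0,0],[-0.8,0,-0.8,0,0,0],[-0.8,0,-0.8,0,0,0],[-0.8,0,-0.8,0,0,0],[-0.8,0,-0.8,0,0,0],[-0.8,0,-0.4,0,0,0],[0,0,0,0,0,0],[0,0,0,0,0,0],[0,0,0,0,0,0],[0,0,0,0,0,0],[0,0,0,0,0,0],[0,0,0,0,0,0],[0,0,0,0,0,0],[0,0,0,0,0,0],[0,0,0,0,0,0],[0,0,0,0,0,0],[0,0,0,0,0,0],[0,0,0,0,0,0],[0,0,0,0,0,0]]
  ]
}}

```text
time_s: 49.25
tcp_pos: [0.5598, 0.2528, 0.2187]
ee_rot: [0.527, 0.472, 0.526, -0.472]
contact_force: [0.1, -0.3, 0.4]
grip_width: 0.0006
```

{"op": "send_rows", "data": {
  "series": [
    [[0,0,0,0,0,0],[0,0,0,0,0,0],[0,0,0,0,0,0],[0,0,0,0,0,0],[0,0,0,0,0,0],[0,0,0,0,0,0],[0,0,0,0,0,0],[0,0,0,0,0,0],[0,0,0,0,0,0],[0,0,0,0,0,0],[0,0,0,0,0,0],[0,0,0,0,0,0],[0,0,0,0,0,0],[0,0,0,0,0,0],[0,0,0,0,0,0],[0,0,0,0,0,0],[0,0,0,0,0,0],[0,0,0,0,0,0],[0,0,0,0,0,0],[0,0,0,0,0,0]]
  ]
}}

```text
time_s: 51.25
tcp_pos: [0.5597, 0.2528, 0.2186]
ee_rot: [0.527, 0.472, 0.527, -0.472]
contact_force: [-0.2, -0.4, -0.8]
grip_width: 0.0003
```

{"op": "send_rows", "data": {
  "series": [
    [[0,0,0,0,0,0],[0,0,0,0,0,0],[0,0,0,0,0,0],[0,0,0,0,0,0],[0,0,0,0,0,0],[0,0,0,0,0,0],[0,0,0,0,0,0],[0,0,0,0,0,0],[0,0,0,0,0,0],[0,0,0,0,0,0],[0,0,0,0,0,0],[0,0,0,0,0,0],[0,0,0,0,0,0],[0,0,0,0,0,0],[0,0,0,0,0,0],[0,0,0,0,0,0],[0,0,0,0,0,0],[0,0,0,0,0,0],[0,0,0,0,0,0],[0,0,0,0,0,0]]
  ]
}}

```text
time_s: 53.25
tcp_pos: [0.5597, 0.2528, 0.2186]
ee_rot: [0.527, 0.472, 0.527, -0.472]
contact_force: [-0.0, 0.4, -0.0]
grip_width: 0.0004
```

```bash
python3 - <<'E'
from h import *
plan((W((-.255,-.086,.17)),6.25))
t=arm.camera('side')
o=cv2.resize(cv2.imread('pics/side0.png')[:,:,::-1],(560,420),interpolation=cv2.INTER_AREA)
# blue frame overlap between the start picture (lid down) and now
B=lambda t:((t[...,2]>120)&(t[...,0]<70)&(t[...,1]<120))[180:330,240:380]
a,b=B(o),B(t); print('blue',a.sum(),b.sum(),(a&b).sum())
m=((t[...,0]>150)&(t[...,1]<70)&(t[...,2]<70)).astype(np.uint8)
n,l,s,c=cv2.connectedComponentsWithStats(m)
for i in range(1,n):
    if s[i,4]>8: print('red',c[i],s[i,4])
m=((o[...,0]>150)&(o[...,1]<70)&(o[...,2]<70)).astype(np.uint8)
n,l,s,c=cv2.connectedComponentsWithStats(m)
for i in range(1,n):
    if s[i,4]>8: print('red0',c[i],s[i,4])
E
```

```text
t 53.25 tcp [0.56  0.253 0.219] box [-0.066  0.355  0.219] F [-0.002  0.428 -0.047] w 0.0004 j [ 0.405  0.412  1.658 -0.     1.072  0.296]
to [ 0.419 -0.206  0.17 ] shift [ 1.621 -6.314 14.705] turn [0.    0.001 0.002]
blue 1803 1990 1782
red [295.    195.353] 17
red [262.301 283.033] 123
red0 [295.    195.353] 17
red0 [288.034 260.466] 116
```

{"op": "send_rows", "data": {
  "series": [
    [[0,-0.37,0.86,0,0,0],[0,-0.37,0.87,0,0,0],[0,-0.37,0.87,0,0,0],[0,-0.37,0.87,0,0,0],[0,-0.37,0.87,0,0,0],[0,-0.37,0.87,0,0,0],[0,-0.37,0.87,0,0,0],[0,-0.37,0.87,0,0,0],[0,-0.37,0.87,0,0,0],[0,-0.37,0.87,0,0,0],[0,-0.37,0.87,0,0,0],[0,-0.37,0.87,0,0,0],[0.2,-0.37,0.87,0,0,0],[0.4,-0.37,0.86,0,0,0],[0.4,-0.37,0.86,0,0,0],[0.4,-0.37,0.85,0,0,0],[0.2,-0.38,0.84,0,0,0],[0,0,0,0,0,0],[0,0,0,0,0,0]]
  ],
  "grip": 45
}}

```text
time_s: 55.2
tcp_pos: [0.4199, -0.2066, 0.1707]
ee_rot: [0.526, 0.473, 0.526, -0.472]
contact_force: [1.0, -0.4, 0.2]
grip_width: 0.0396
```

```bash
python3 -c "
from h import *
plan((W((-.253,-.086,.0725)),6.25))"
```

```text
t 55.2 tcp [ 0.42  -0.207  0.171] box [-0.255 -0.086  0.171] F [ 0.978 -0.421  0.151] w 0.0396 j [-0.483  0.27   2.01   0.     0.861 -0.59 ]
to [ 0.421 -0.206  0.072] shift [ 3.273  0.055 -0.008] turn [-0.099 -0.016  0.001]
```

{"op": "send_rows", "data": {
  "series": [
    [[0.6,0.05,0,0,0,0],[0.6,0,0,0,0,0],[0.6,0,0,0,0,0],[0.6,0,0,0,0,0],[0.5,0,0,0,0,0],[0.3,0,0,0,0,0],[0,0,0,0,0,0],[0,0,0,0,0,0]]
  ]
}}

```text
time_s: 56.0
tcp_pos: [0.4224, -0.2053, 0.0781]
ee_rot: [0.527, 0.472, 0.526, -0.471]
contact_force: [-10.9, 8.3, 44.7]
grip_width: 0.0398
```

{"op": "send_rows", "data": {
  "series": [
    [[0,0,0,0,0,0],[0,0,0,0,0,0],[0,0,0,0,0,0],[0,0,0,0,0,0],[0,0,0,0,0,0],[0,0,0,0,0,0]]
  ],
  "grip": 10,
  "squeeze": 8
}}

```text
time_s: 56.6
tcp_pos: [0.4231, -0.206, 0.076]
ee_rot: [0.528, 0.472, 0.526, -0.471]
contact_force: [-0.5, 1.1, 11.8]
grip_width: 0.0149
```

{"op": "send_rows", "data": {
  "series": [
    [[-0.34,0.16,0,0,0,0],[-0.31,0.21,0,0,0,0],[-0.28,0.26,0,0,0,0],[-0.24,0.3,0,0,0,0],[-0.19,0.33,0,0,0,0],[-0.14,0.35,0,0,0,0],[-0.085,0.37,0,0,0,0],[-0.03,0.38,0,0,0,0],[0,0.1,0,0,0,0],[0,0.05,0,0,0,0],[0,0,0,0,0,0],[0,0,0,0,0,0]]
  ]
}}

```text
time_s: 57.8
tcp_pos: [0.4937, -0.1975, 0.1229]
ee_rot: [0.525, 0.471, 0.529, -0.473]
contact_force: [-11.5, -1.4, 10.1]
grip_width: 0.0148
```

```bash
python3 -c "
from h import *
plan((W((-.184,-.086,.121)),6.25))"
```

```text
t 57.8 tcp [ 0.494 -0.197  0.123] box [-0.18  -0.085  0.123] F [-11.534  -1.36   10.133] w 0.0148 j [-0.402  0.433  1.9   -0.002  0.814 -0.511]
to [ 0.49  -0.199  0.121] shift [ 0.063 -0.123  0.025] turn [ 0.046 -0.103  0.342]
```

{"op": "send_rows", "data": {
  "series": [
    [[0,0,0,0,0,0],[0,0,0,0,0,0],[0,0,0,0,0,0],[0,0,0,0,0,0],[-0.4,0,0,0,0,0],[-0.8,0,0,0,0,0],[-0.9,0,0,0,0,0],[-0.9,0,0,0,0,0],[-0.6,0,0,0,0,0],[0,-0.3,-0.9,0,0,0],[0,-0.3,-0.9,0,0,0],[0,-0.3,-0.9,0,0,0],[0,-0.3,-0.9,0,0,0],[0,-0.3,-0.9,0,0,0],[0,-0.1,-0.9,0,0,0],[0,0,-0.9,0,0,0],[0,0,-0.9,0,0,0],[0,0,-0.9,0,0,0],[0,0,-0.9,0,0,0]]
  ],
  "grip": 45
}}

```text
time_s: 59.7
tcp_pos: [0.4192, 0.0662, 0.2321]
ee_rot: [0.527, 0.472, 0.526, -0.472]
contact_force: [0.5, 0.9, 0.4]
grip_width: 0.0392
```

```bash
python3 - <<'E'
from h import *
plan()
t=arm.camera('side');u=arm.camera('top')
for im in (t,cv2.resize(cv2.imread('pics/side0.png')[:,:,::-1],(560,420),interpolation=cv2.INTER_AREA)):
    m=((im[...,0]>150)&(im[...,1]<70)&(im[...,2]<70)).astype(np.uint8)
    n,l,s,c=cv2.connectedComponentsWithStats(m)
    print([(c[i],s[i,4]) for i in range(1,n) if s[i,4]>8])
A=cv2.resize(t[150:350,225:425],(450,450),interpolation=cv2.INTER_CUBIC)
B=cv2.resize(u[120:290,280:412],(349,450),interpolation=cv2.INTER_CUBIC)
cv2.imwrite('pics/g11.png',np.hstack([A,B])[:,:,::-1])
E
```

```text
t 59.7 tcp [0.419 0.066 0.232] box [-0.226  0.185  0.232] F [0.463 0.916 0.419] w 0.0392 j [0.129 0.108 2.043 0.    0.99  0.02 ]
[(array([295.   , 195.353]), np.int32(17)), (array([289.233, 260.217]), np.int32(120))]
[(array([295.   , 195.353]), np.int32(17)), (array([288.034, 260.466]), np.int32(116))]
```

View pics/g11.png

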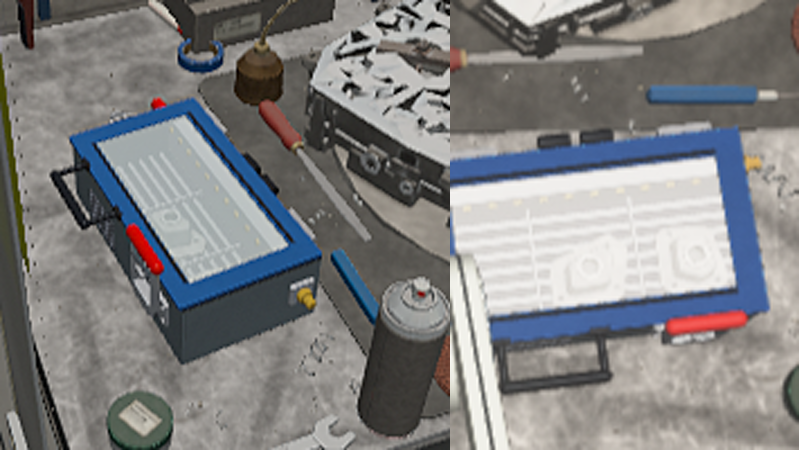

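```bash
python3 -c "
from cell import arm
print(arm.close_job())"
```

```text
the job is handed in; nothing more can be done
None
```

The job is done and handed in at about 60 s of the 210 s allowed; no verdict came back.

**What I did**
- I swung the clamp open to its stop, then raised the lid until the stay locked and let go.
- Only two covers were on the bench, cover_b and cover_c, going by their measured size. I set cover_c in the middle bay and cover_b in the right-hand bay, boss up. cover_c has its long side along the box; cover_b is turned a quarter, its long side front to back.
- I pushed the red knob back past centre and the stay folded by itself. Once the lid was down I swung the clamp shut.

**Last checks**
- **Lid:** the stay knob is at the same pixel as in the starting picture, and the lid frame overlaps its starting outline.
- **Clamp:** it met its stop with about 11 N, and its grip sits 1.2 pixels from where it started, on the box side.
- **Covers:** both show through the window in their bays, and looked flat on the rack just before the lid came down.
- **Other items:** the paste tin, oil can and deburrer were never approached and look undisturbed. The gripper was clear of everything.

**Possible problem:** lowering the fingers onto the open clamp lever to shut it gave a brief 45 N upward force at the wrist, probably a fingertip resting on the lever. It dropped to about 12 N once the fingers closed. The force limits are 40 N for the arm and gripper body and 120 N for the wrist. I believe it was a fingertip and not the body, but I could not confirm it.

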